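# Empty the plaster gang mould and re-centre its pouring carriage

### The arm

A 6-joint arm with a two-finger parallel gripper is mounted at the origin on the work surface. World frame = base frame: x ahead of the robot, y to its left, z up, the work surface at z = 0. Lengths are in mm, angles in rad, forces in N, time in s.
With the tool pointing down it reaches from about 350 to 875 mm from the base axis. Payload 4.2 kg.
Tool frame: the origin (TCP) lies midway between the tips of the shut fingers; the grasp point (between the pads) lies 19 mm behind it; z points along the fingers, y is the line along which they close (so a half turn about z gives the same grasp; the last joint's range is limited). The gripper opens to 85 mm and grips with 20 to 120 N. Pads are 22 mm wide; open, the fingers measure 114 mm over their backs; the gripper's body (76 mm by 85 mm) begins 54 mm behind the grasp point. The pads swing forward as they close: fully open they stand 13 mm farther back than shut.
Start: joints at [-1.061, 0.385, 0.008, 0, -1.194, -0.259], TCP at [155.129, -605.421, 231.312] pointing down, gripper open.
Joint ranges: [-3.14, 3.14], [-1.21, 2.06], [-1.07, 1.41], [-3.16, 2.05], [-2.99, -0.16], [-3.1, 3.1]. Speed limits (rad/s): [2.79, 2.79, 3.14, 3.14, 3.14, 3.14].

### API

Orientations are given as a unit quaternion [x, y, z, w].
In Python, from bench import arm gives the robot as it stands.
- The arm moves only by the tool send_rows, never from a script. Its argument "targets" is a list of rows, each an object of numbers: "gripper": the gripper command: -1 is fully open, 1 is shut, values between are in proportion; "x", "y", "z": the shift along the tool's x, y, z in cm; "ax", "ay", "az": the turn, a rotation vector about the tool's x, y, z in degrees. A call has 1 to 5 rows; each row shifts and turns the commanded pose from where the row before left it, along the tool's axes as they then stand; what a row does not reach is not made up. A row lasts 1/12 s, in which the tool goes at most 41.7 mm and 7.16 degrees, less where a joint would pass 70% of its speed; a pose out of reach is approached as far as the arm can. A call is refused whole if a number of a shift passes 4.17 or a number of a turn 7.16, either way. A call with a gripper value outside its range is refused whole. The fingers move at their own pace and stop on an object; the grip force is fixed at half the most. Time passes only in rows, so rows that do not move let the fingers close. It gives the time, the measured TCP pose, the force, the opening and the grip force at its end, in the units of the state.
- arm.read_state(): the state, without advancing time (a new reading comes with each control period).
- arm.get_image(name): name is "scene" or "top" or "wrist"; returns (picture, depth): 400x640x3 uint8, red, green, blue; 400x640 float32, mm along the optical axis (not along the pixel's ray), 0 where there is no reading.
- arm.camera_model(name): a dict with "fx", "fy", "cx", "cy" (pixels), "cam_to_world" (4x4, takes a point from camera to world coordinates). Camera axes: x right, y down, z forward; pixel columns grow to the right and rows downward; lengths in mm; the calibration is good to about 2 mm. A picture is of the moment at which its call begins: read the wrist's pose just before it. camera_model takes no time and is no camera call; for the wrist camera it gives the pose at the moment of the call.
- arm.job_done(): hands the job in; it is judged then, once.
Trained networks look in the newest picture that a camera, given by its name, has taken for a name from the list of things; names that differ only in an ending like _2 or _b are one class to them, and where a whole thing is asked for, a point or a joint stands for the part that bears it (a point fixed in the world has none). Each returns a list of dicts, best first, with "score" (0 to 1); they miss things now and then, are a little off and sometimes report something else, mostly with a low value. They report only what shows in the picture. A call takes as long as a camera call. They do not tell look-alikes from the thing itself.
- arm.boxes_of(camera, thing): "rect" ([left, top, width, height] in pixels, round what is visible of it).
The state is a dict: "clock": time; "joints": joint angles; "joint_vel": joint speeds; "joint_efforts": joint torques, N m; "position": TCP position; "ee_rot": TCP orientation; "contact_force": force on the tool from outside, world axes, zero at the start; "wrist_torque": the same for the moment, N m; "gripper_width": finger opening in mm; "grasp_force": force on a finger pad.
Only numpy, scipy, OpenCV 4.12 (cv2) and the standard library are available. Lean on these libraries where they do the work, as an engineer would, in place of code of your own. Each camera call takes 0.05 s, during which the arm holds its last target. There are 200 camera calls.

### The job

Take every plinth casting out of the gang mould, sliding the pouring carriage along its rails one way and the other to uncover the cavities it hides, and stand each casting flat, base down, well on the drying board. Leave the round terracotta piece on the board and everything else around undisturbed, and leave the carriage parked with its pointer on the centre mark of the scale.

Things in the scene. Friction and masses are not known exactly. Their poses are not given: they have to be found in the camera images.
- casting1: white plaster casting, 0.2 to 0.4 kg: base 110 (x) x 60 (y) x 22 mm high, centred on it a step 90 x 36 x 28 mm high to grip across y (a thin bead at its foot can be ignored); 50 mm tall in all. Origin: centre of the underside, z up. Starts loose in the mould's cavity at the -y end, long side along the mould's x. 3 or 4 castings are there; an absent one reads None from the start
- casting2: white plaster casting, 0.2 to 0.4 kg: base 110 (x) x 60 (y) x 22 mm high, centred on it a step 90 x 36 x 28 mm high to grip across y (a thin bead at its foot can be ignored); 50 mm tall in all. Origin: centre of the underside, z up. Starts loose in the mould's cavity second from the -y end, long side along the mould's x. 3 or 4 castings are there; an absent one reads None from the start
- casting3: white plaster casting, 0.2 to 0.4 kg: base 110 (x) x 60 (y) x 22 mm high, centred on it a step 90 x 36 x 28 mm high to grip across y (a thin bead at its foot can be ignored); 50 mm tall in all. Origin: centre of the underside, z up. Starts loose in the mould's cavity second from the +y end, long side along the mould's x. 3 or 4 castings are there; an absent one reads None from the start
- casting4: white plaster casting, 0.2 to 0.4 kg: base 110 (x) x 60 (y) x 22 mm high, centred on it a step 90 x 36 x 28 mm high to grip across y (a thin bead at its foot can be ignored); 50 mm tall in all. Origin: centre of the underside, z up. Starts loose in the mould's cavity at the +y end, long side along the mould's x. 3 or 4 castings are there; an absent one reads None from the start
- mould: fixed gang mould, black rubber block 170 (x) x 440 (y) mm, top 45 mm above the table, with four open cavities in a row along its y. End blocks at y = -205 and +205 mm, 28 mm thick, 85 high, are the carriage's stops; steel rails along y at x = -100 and +100 mm, tops 77 mm above the table; a ledge reaches to x = +152 mm. Origin: centre of the underside. Turned up to 0.2 rad
- cavity1 (a point): centre of the floor of the cavity at the mould's -y end (mould y = -142 mm); floor 29 mm above the table; each cavity is 115 (x) x 65 (y) x 16 mm deep, so a casting in place tops out at 79 mm
- cavity2 (a point): the same for the cavity at mould y = -47 mm
- cavity3 (a point): the same for the cavity at mould y = +47 mm
- cavity4 (a point): the same for the cavity at mould y = +142 mm, the +y end
- carriage (a joint): carriage sliding along the mould's y; in m from the centre mark (0) to +0.100 at the +y stop, -0.100 at the -y stop. Its aluminium plate, 232 (x) x 150 (y) mm, underside 90, top 102 mm above the table, blocks cavities 1 and 2 at the -y stop, 3 and 4 at the +y stop, 2 and 3 in the middle. About 3 N of friction, no spring: it stays where left. Starts anywhere
- carriage_handle (a point): top centre of the carriage's dark wooden handle, an upright slab 70 mm long in the mould's x, 20 mm thick in y (pinch across y), 50 mm tall, top 152 mm above the table, 55 mm to the +x side of the carriage's middle. A steel funnel of 36 mm radius and the same height stands 65 mm to the -x side. Axes as the mould's
- carriage_pointer (a point): tip of the small dark pointer (4 mm wide, 22 mm above the table) that hangs from the middle of the carriage's +x edge down over the scale
- centre_mark (a point): the long black line (4 mm wide) in the middle of the aluminium scale strip along the mould's +x side
- board: fixed plywood drying board, 320 (x) x 280 (y) mm, flat top 20 mm above the table. Origin: centre of its underside, at table height. Turned up to 0.25 rad; it may stand to either side of the mould
- rosette: older round terracotta casting, 68 mm across, 34 high, 0.35 kg, standing loose in the strip of the board 85 to 115 mm to the +x side of the board's middle; to be left there. Origin: centre of its underside
- mallet: bystander, leave alone: steel-headed hammer with wooden handle lying at the side
- oil_bottle: bystander, leave alone: white plastic bottle, 170 mm tall
- paste_jar: bystander, leave alone: amber glass jar, 90 mm tall
- bowl: bystander, leave alone: grey bowl, 110 mm across
- spatula: bystander, leave alone: spatula lying at the side
- brush: bystander, leave alone: brush lying at the side
- sponge_block: bystander, leave alone: cork block 100 x 70 x 40 mm
There are look-alikes about, which are no part of the job. Leave any yellow look-alike of the casting4 alone.

How it is judged:
By the outcome, as a careful person would: the job done as asked, in the order asked, and still so for the second after the job is handed in, with the robot touching nothing.
Of casting1, casting2, casting3, casting4 only 3 to 4 are there at a start; the rules pass over those that are not, and their reading is None.
At some moment in a run one of casting1, casting2, casting3, casting4 may be knocked a few centimetres aside while the robot is not near it.
Once in a run the grip may slacken for a moment while it holds something.
It also fails if it takes over 210 s, if anything falls off the work surface, if the arm or the gripper's body presses on something with over 40 N, if the wrist force passes 120 N, or if a joint passes its speed limit or range.

## Working session

There is one attempt and no reset: what is moved stays moved. The work goes in short steps, Python scripts to look and compute and a tool call to move; the robot and the scene stay as the last step left them, time stands still between calls to the robot, and variables do not carry over. Pictures are saved under pics/ and viewed, at most 14 in all, crops included, and the job is handed in when it is done.

Besides the shell and the picture viewer there is one more tool, called after "Emit:" in YAML: its name, and indented under it one key for each argument. send_rows: Moves the arm, as the interface text tells. Its arguments: {"type":"object","properties":{"targets":{"type":"array"}},"required":["targets"]}

```bash
mkdir -p pics; ls; cat > h.py <<'E'
import numpy as np,cv2
from bench import arm
def snap(cam,fn=None):
    im,d=arm.get_image(cam); m=arm.camera_model(cam)
    if fn: cv2.imwrite('pics/'+fn,im[:,:,::-1])
    np.savez('/tmp/%s.npz'%cam,im=im,d=d,fx=m['fx'],fy=m['fy'],cx=m['cx'],cy=m['cy'],T=np.array(m['cam_to_world']))
    return im,d,m
def cloud(d,m):
    v,u=np.mgrid[:d.shape[0],:d.shape[1]]
    P=np.stack([(u-m['cx'])/m['fx']*d,(v-m['cy'])/m['fy']*d,d,np.ones_like(d)],-1)@np.array(m['cam_to_world']).T
    P[d<=0]=np.nan
    return P[...,:3]
E
python3 - <<'E'
from h import *
s=arm.read_state(); print({k:np.round(v,3) for k,v in s.items()})
for c in('top','scene'):
    im,d,m=snap(c,c+'0.png'); print(c,m['fx'],np.round(m['cam_to_world'],3).tolist())
for n in ['casting1','mould','carriage','carriage_handle','carriage_pointer','board','rosette','centre_mark']:
    try: print(n,[(np.round(b['rect']).tolist(),round(b['score'],2)) for b in arm.boxes_of('top',n)])
    except Exception as e: print(n,e)
E
```

```text
pics
{'clock': np.float64(0.0), 'joints': array([-1.061e+00,  3.860e-01,  7.000e-03, -1.000e-03, -1.194e+00,
       -2.590e-01]), 'joint_vel': array([ 0.001,  0.001,  0.   , -0.001, -0.001, -0.   ]), 'joint_efforts': array([ 2.0000e-03, -3.9229e+01,  1.8840e+01,  4.1860e+00, -5.0000e-03,
        0.0000e+00]), 'position': array([ 154.986, -604.87 ,  230.209]), 'ee_rot': array([-0.125,  0.992,  0.001, -0.   ]), 'contact_force': array([-0.729,  0.453,  0.1  ]), 'wrist_torque': array([ 0.019, -0.006, -0.016]), 'grasp_force': np.float64(0.0), 'gripper_width': np.float64(85.199)}
top 435.9536022393565 [[0.006, -0.988, 0.153, 276.13], [-1.0, -0.005, 0.006, -39.014], [-0.005, -0.153, -0.988, 1657.02], [0.0, 0.0, 0.0, 1.0]]
scene 438.02725808772317 [[-0.633, 0.411, -0.656, 1432.013], [0.774, 0.334, -0.537, 684.261], [-0.001, -0.848, -0.53, 832.953], [0.0, 0.0, 0.0, 1.0]]
casting1 [([236.0, 258.0, 20.0, 35.0], 0.78), ([447.0, 206.0, 12.0, 54.0], 0.58), ([197.0, 191.0, 19.0, 32.0], 0.56), ([256.0, 198.0, 12.0, 33.0], 0.52)]
mould [([177.0, 166.0, 130.0, 80.0], 0.94), ([466.0, 188.0, 23.0, 67.0], 0.3)]
carriage [([207.0, 175.0, 52.0, 66.0], 0.58)]
carriage_handle [([212.0, 173.0, 47.0, 68.0], 0.55)]
carriage_pointer [([210.0, 176.0, 52.0, 69.0], 0.89)]
board [([208.0, 175.0, 53.0, 68.0], 0.49)]
rosette [([357.0, 178.0, 17.0, 16.0], 0.82)]
centre_mark []
```

```bash
python3 - <<'E'
import cv2
a=cv2.imread('pics/top0.png'); cv2.imwrite('pics/top0c.png',cv2.resize(a[120:320,140:500],(792,440),interpolation=cv2.INTER_CUBIC))
E
```

```text
(no output)
```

View pics/top0c.png

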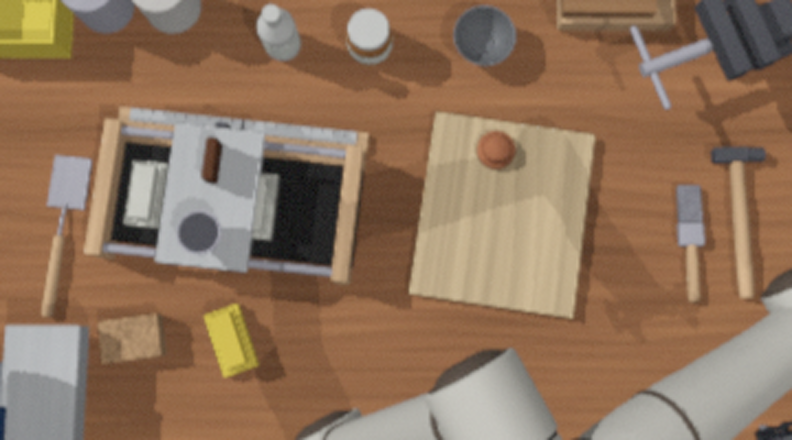

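View pics/scene0.png

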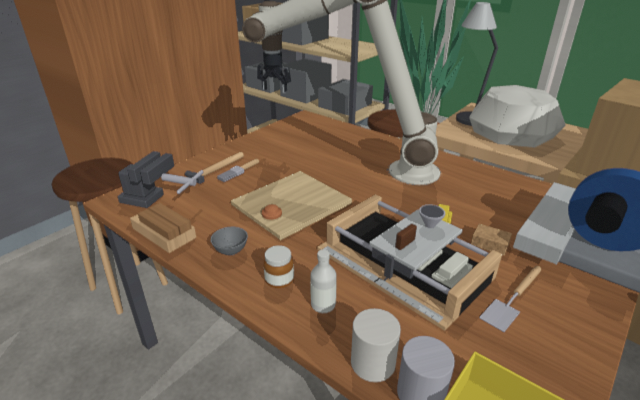

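The top view (crop) shows the mould at about (230,195), with a casting at the +y end (145,193) and one half hidden at (265,205). The cavity at the -y end (315,210) is empty. The board is at (505,215) with the rosette at (497,150). The yellow block at (232,340) is a look-alike lying outside the mould, so I leave it alone. The white pieces inside the mould are the ones meant.

```bash
python3 - <<'E'
from h import *
z=np.load('/tmp/top.npz'); m={k:z[k] for k in('fx','fy','cx','cy')}; m['cam_to_world']=z['T']
P=cloud(z['d'],m); X,Y,Z=P[...,0],P[...,1],P[...,2]
print(np.round([X[200,320],Y[200,320],Z[200,320]],1), 'table',np.nanmedian(Z[260:290,300:330]))
def rect(mask,name):
    n,l,st,_=cv2.connectedComponentsWithStats(mask.astype(np.uint8))
    for i in range(1,n):
        if st[i,4]>40:
            q=P[l==i]; r=cv2.minAreaRect(q[:,:2].astype(np.float32)); print(name,st[i,:5].tolist(),np.round(r[0],1),np.round(r[1],1),round(r[2],2),'z',np.round(np.median(q[:,2]),1))
roi=np.zeros(Z.shape,bool); roi[150:280,170:420]=1
rect(roi&(Z>94)&(Z<110),'plate'); rect(roi&(Z>80)&(Z<92),'end'); rect(roi&(Z>130),'handle')
rect(roi&(Z>12)&(Z<27),'board'); rect(roi&(Z>27)&(Z<40),'34'); rect(roi&(Z>66)&(Z<92),'z79')
mm=arm.camera_model('wrist'); s=arm.read_state()
from scipy.spatial.transform import Rotation as R
T=np.array(mm['cam_to_world']); A=R.from_quat(s['ee_rot']).as_matrix()
print('wrist in tool',np.round(A.T@(T[:3,3]-s['position']),1)); print(np.round(A.T@T[:3,:3],3),mm['fx']); print(np.round(A,3))
E
```

```text
[552.5 -34.2  -2.7] table 0.4797620050317164
plate [210, 175, 50, 68, 2116] [507.6 271.2] [151.8 241.5] 84.23 z 102.4
end [178, 173, 18, 63, 423] [521.5 454.4] [ 30.7 228.1] 83.29 z 85.2
end [290, 185, 15, 63, 433] [479.8  48. ] [ 34.1 229.4] 85.97 z 85.3
end [199, 199, 10, 17, 46] [510.4 391. ] [22.6 62.9] 77.81 z 82.2
end [170, 268, 7, 12, 71] [269.4 489.8] [21.6 39.4] 88.34 z 85.0
handle [231, 182, 9, 20, 135] [556.5 266.2] [21.7 68.3] 81.68 z 150.5
handle [220, 215, 21, 21, 333] [437.4 278. ] [69.6 70.1] 89.12 z 152.8
board [194, 168, 113, 21, 532] [634.7 237.3] [438.8  34.8] 84.03 z 15.5
board [326, 170, 84, 94, 5625] [ 489.1 -215.3] [283.5 321.3] 82.06 z 20.3
board [233, 258, 22, 22, 130] [281.3 249.5] [84.7 60.2] 19.53 z 21.9
34 [356, 179, 19, 18, 111] [ 597.2 -204.7] [67.2 65.7] 71.09 z 33.7
34 [270, 200, 24, 32, 390] [486.5 108.1] [ 73.5 120. ] 80.75 z 30.8
34 [185, 263, 20, 17, 146] [275.1 426.2] [58.4 70. ] 8.45 z 37.4
34 [204, 262, 10, 17, 66] [282.8 374. ] [58.3 32.2] 0.33 z 37.0
z79 [178, 173, 41, 63, 724] [518.1 412.3] [118.1 230.7] 83.69 z 82.5
z79 [253, 184, 52, 64, 769] [486.9 115.8] [165.5 230.6] 84.15 z 81.9
z79 [198, 194, 13, 25, 254] [514.6 392. ] [38.2 90.9] 84.71 z 78.5
z79 [255, 200, 7, 25, 107] [494.6 193.2] [14.3 89.1] 84.1 z 78.4
z79 [170, 268, 8, 12, 86] [269.5 490.2] [23.8 39.1] 89.78 z 84.0
wrist in tool [  79.5    0.5 -143. ]
[[-0.001 -0.951 -0.308]
 [ 1.    -0.001  0.001]
 [-0.001 -0.308  0.951]] 290.85827415099004
[[-0.969 -0.248  0.   ]
 [-0.248  0.969  0.   ]
 [-0.     0.    -1.   ]]
```

Fitted poses:

| Thing | World position (mm) | Yaw or offset |
|---|---|---|
| Mould | (500.6, 251.2) | about -0.102 rad |
| Carriage | on the mould's rails | about +0.02 m |
| Board | (489, -215) | about -0.139 rad |

Castings 2 and 4 show, 3 is hidden and 1 is absent. I first turn the tool to the mould's axes and travel.

```bash
cat >> h.py <<'E'
from scipy.spatial.transform import Rotation as R
C=np.array([500.6,251.2]); YAW=-0.1023
ex=np.array([np.cos(YAW),np.sin(YAW)]); ey=np.array([-ex[1],ex[0]])
def mould(x,y): return C+x*ex+y*ey
B=np.array([489.1,-215.3]); BY=-0.1386
bx=np.array([np.cos(BY),np.sin(BY)]); by=np.array([-bx[1],bx[0]])
def board(x,y): return B+x*bx+y*by
def go(x,y,z):
    s=arm.read_state(); A=R.from_quat(s['ee_rot']).as_matrix()
    t=A.T@(np.array([x,y,z])-s['position'])/10
    yaw=np.degrees(np.arctan2(A[1,1],A[0,1]))
    print('t',round(float(s['clock']),1),'pos',np.round(s['position'],1),'shift cm',np.round(t,2),'rows',round(float(np.linalg.norm(t)/4.1),1),'az to mould',round(yaw-(90+np.degrees(YAW)),2),'w',round(float(s['gripper_width']),1),'f',np.round(s['contact_force'],1),'tilt',np.round(A[:,2],3))
E
```

Emit:
send_rows:
  targets:
    - {"az":6.75,"gripper":-1}
    - {"az":6.75}
    - {"az":6.75}
    - {"x":-2.4,"y":3.2}
    - {"x":-2.4,"y":3.2}

```text
$.targets[0]: bad value
```

Emit:
send_rows:
  targets:
    - {"x":-2.4,"y":3.2}
    - {"x":-2.4,"y":3.2}
    - {"x":-2.4,"y":3.2}
    - {"x":-2.4,"y":3.2}
    - {"x":-2.4,"y":3.2}

```text
$.targets[0]: bad value
```

Emit:
send_rows:
  targets:
    - {"x":-2.4,"y":3.2}
    - {"x":-2.4,"y":3.2}
    - {"x":-2.4,"y":3.2}
    - {"x":-2.4,"y":3.2}
    - {"x":-2.4,"y":3.2}

```text
$.targets[0]: bad value
```

Emit:
send_rows:
  targets:
    - {"x":0,"y":0,"z":0,"ax":0,"ay":0,"az":6.75,"gripper":-1}
    - {"x":0,"y":0,"z":0,"ax":0,"ay":0,"az":6.75,"gripper":-1}
    - {"x":0,"y":0,"z":0,"ax":0,"ay":0,"az":6.75,"gripper":-1}
    - {"x":-2.4,"y":3.2,"z":0,"ax":0,"ay":0,"az":0,"gripper":-1}
    - {"x":-2.4,"y":3.2,"z":0,"ax":0,"ay":0,"az":0,"gripper":-1}

```text
clock: 0.92
position: [208.9, -546.8, 230.6]
ee_rot: [0.053, 0.999, 0.0, -0.0]
contact_force: [-0.1, 0.4, -0.7]
gripper_width: 85.5
grasp_force: 0.0
```

Emit:
send_rows:
  targets:
    - {"x":-2.4,"y":3.2,"z":0,"ax":0,"ay":0,"az":0,"gripper":-1}
    - {"x":-2.4,"y":3.2,"z":0,"ax":0,"ay":0,"az":0,"gripper":-1}
    - {"x":-2.4,"y":3.2,"z":0,"ax":0,"ay":0,"az":0,"gripper":-1}
    - {"x":-2.4,"y":3.2,"z":0,"ax":0,"ay":0,"az":0,"gripper":-1}
    - {"x":-2.4,"y":3.2,"z":0,"ax":0,"ay":0,"az":0,"gripper":-1}

```text
clock: 1.33
position: [346.2, -398.2, 231.7]
ee_rot: [0.051, 0.999, -0.0, 0.0]
contact_force: [1.2, -0.8, 0.8]
gripper_width: 85.3
grasp_force: 0.0
```

Emit:
send_rows:
  targets:
    - {"x":-2.4,"y":3.2,"z":0,"ax":0,"ay":0,"az":0,"gripper":-1}
    - {"x":-2.4,"y":3.2,"z":0,"ax":0,"ay":0,"az":0,"gripper":-1}
    - {"x":-2.4,"y":3.2,"z":0,"ax":0,"ay":0,"az":0,"gripper":-1}
    - {"x":-2.4,"y":3.2,"z":0,"ax":0,"ay":0,"az":0,"gripper":-1}
    - {"x":-2.4,"y":3.2,"z":0,"ax":0,"ay":0,"az":0,"gripper":-1}

```text
clock: 1.75
position: [482.0, -251.2, 231.7]
ee_rot: [0.051, 0.999, -0.0, 0.0]
contact_force: [-0.3, -1.1, -0.1]
gripper_width: 85.2
grasp_force: 0.0
```

```bash
python3 -c "
from h import *
go(*mould(55,20.6),200); print(mould(55,20.6),arm.read_state()['joints'])"
```

```text
t 1.8 pos [ 482.  -251.2  231.7] shift cm [-2.22 52.23  3.17] rows 12.8 az to mould -0.0 w 85.2 f [-0.3 -1.1 -0.1] tilt [ 0.001 -0.    -1.   ]
[557.41616163 266.07561018] [-1.81981522e-01  2.45680588e-01 -1.92868017e-01  9.37958865e-05
 -1.13144860e+00 -1.49115467e+00]
```

Emit:
send_rows:
  targets:
    - {"x":-0.17,"y":4.02,"z":0,"ax":0,"ay":0,"az":0,"gripper":-1}
    - {"x":-0.17,"y":4.02,"z":0,"ax":0,"ay":0,"az":0,"gripper":-1}
    - {"x":-0.17,"y":4.02,"z":0,"ax":0,"ay":0,"az":0,"gripper":-1}
    - {"x":-0.17,"y":4.02,"z":0,"ax":0,"ay":0,"az":0,"gripper":-1}
    - {"x":-0.17,"y":4.02,"z":0,"ax":0,"ay":0,"az":0,"gripper":-1}

```text
clock: 2.17
position: [510.0, -51.9, 231.6]
ee_rot: [0.051, 0.999, 0.0, 0.0]
contact_force: [0.8, -0.5, 0.7]
gripper_width: 85.5
grasp_force: 0.0
```

Emit:
send_rows:
  targets:
    - {"x":-0.17,"y":4.02,"z":0,"ax":0,"ay":0,"az":0,"gripper":-1}
    - {"x":-0.17,"y":4.02,"z":0,"ax":0,"ay":0,"az":0,"gripper":-1}
    - {"x":-0.17,"y":4.02,"z":0,"ax":0,"ay":0,"az":0,"gripper":-1}
    - {"x":-0.17,"y":4.02,"z":0,"ax":0,"ay":0,"az":0,"gripper":-1}
    - {"x":-0.17,"y":4.02,"z":0,"ax":0,"ay":0,"az":0,"gripper":-1}

```text
clock: 2.58
position: [538.9, 147.3, 231.7]
ee_rot: [0.051, 0.999, 0.0, 0.0]
contact_force: [1.5, 0.0, 0.5]
gripper_width: 85.6
grasp_force: 0.0
```

Emit:
send_rows:
  targets:
    - {"x":-0.17,"y":4.02,"z":0,"ax":0,"ay":0,"az":0,"gripper":-1}
    - {"x":-0.17,"y":4.02,"z":0,"ax":0,"ay":0,"az":0,"gripper":-1}
    - {"x":-0.17,"y":4.02,"z":0,"ax":0,"ay":0,"az":0,"gripper":-1}
    - {"x":0,"y":0,"z":0,"ax":0,"ay":0,"az":0,"gripper":-1}

```text
clock: 2.92
position: [557.3, 270.9, 230.4]
ee_rot: [0.049, 0.999, 0.001, 0.001]
contact_force: [-0.1, -0.8, 0.3]
gripper_width: 85.3
grasp_force: 0.0
```

```bash
python3 -c "
from h import *
go(*mould(55,20.6),118); print(arm.read_state()['joints'])
im,d,m=snap('wrist','w1.png')
P=cloud(d,m);Z=P[...,2]
mk=(Z>140)&(Z<160); n,l,st,_=cv2.connectedComponentsWithStats(mk.astype(np.uint8))
for i in range(1,n):
    if st[i,4]>200:
        q=P[l==i]; r=cv2.minAreaRect(q[:,:2].astype(np.float32)); print(st[i].tolist(),np.round(r[0],1),np.round(r[1],1),r[2],np.median(q[:,2]))
"
```

```text
t 2.9 pos [557.3 270.9 230.4] shift cm [-0.05 -0.49 11.24] rows 2.7 az to mould 0.3 w 85.3 f [-0.1 -0.8  0.3] tilt [ 0.001  0.001 -1.   ]
[ 7.13252228e-01  3.75287864e-01 -8.89877873e-03 -3.28248124e-05
 -1.18480969e+00 -2.38116430e+00]
[254, 0, 106, 95, 8414] [441.6 275.9] [71.4 58.2] 84.1830825805664 153.4703502716299
[295, 160, 25, 83, 1993] [553.8 263.7] [19.9 69.2] 84.59821319580078 151.92805141751367
```

View pics/w1.png

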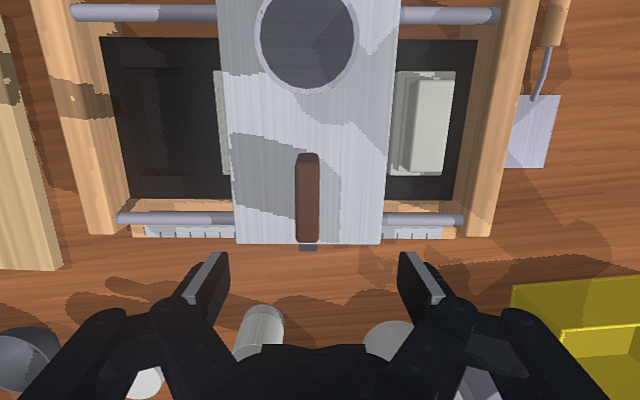

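The wrist view shows the handle at (307,198), casting4 at (423,125), the edge of casting2 at (220,125), and cavity 1 empty. I pinch the handle and slide the carriage to +y.

Emit:
send_rows:
  targets:
    - {"x":0.05,"y":-0.6,"z":2.8,"ax":0,"ay":0,"az":0,"gripper":-1}
    - {"x":0,"y":0,"z":2.8,"ax":0,"ay":0,"az":0,"gripper":-1}
    - {"x":0,"y":0,"z":2.8,"ax":0,"ay":0,"az":0,"gripper":-1}
    - {"x":0,"y":0,"z":2.8,"ax":0,"ay":0,"az":0,"gripper":-1}
    - {"x":0,"y":0,"z":0,"ax":0,"ay":0,"az":0,"gripper":1}

```text
clock: 3.38
position: [551.8, 255.6, 113.5]
ee_rot: [0.052, 0.999, -0.003, -0.005]
contact_force: [-1.9, -0.6, -1.7]
gripper_width: 75.6
grasp_force: 0.0
```

Emit:
send_rows:
  targets:
    - {"x":0,"y":0,"z":0,"ax":0,"ay":0,"az":0,"gripper":1}
    - {"x":0,"y":0,"z":0,"ax":0,"ay":0,"az":0,"gripper":1}
    - {"x":0,"y":0,"z":0,"ax":0,"ay":0,"az":0,"gripper":1}
    - {"x":0,"y":0,"z":0,"ax":0,"ay":0,"az":0,"gripper":1}
    - {"x":0,"y":0,"z":0,"ax":0,"ay":0,"az":0,"gripper":1}

```text
clock: 3.8
position: [557.0, 260.0, 122.2]
ee_rot: [0.051, 0.999, 0.002, 0.002]
contact_force: [-0.7, 1.7, 4.1]
gripper_width: 19.2
grasp_force: 59.8
```

Emit:
send_rows:
  targets:
    - {"x":0,"y":0,"z":0,"ax":0,"ay":0,"az":0,"gripper":1}
    - {"x":0,"y":0,"z":0,"ax":0,"ay":0,"az":0,"gripper":1}
    - {"x":0,"y":0,"z":0,"ax":0,"ay":0,"az":0,"gripper":1}

```text
clock: 4.05
position: [557.0, 260.0, 122.2]
ee_rot: [0.051, 0.999, 0.002, 0.002]
contact_force: [-0.3, 1.3, 5.6]
gripper_width: 19.1
grasp_force: 60.1
```

Emit:
send_rows:
  targets:
    - {"x":0,"y":1.6,"z":0,"ax":0,"ay":0,"az":0,"gripper":1}
    - {"x":0,"y":1.7,"z":0,"ax":0,"ay":0,"az":0,"gripper":1}
    - {"x":0,"y":1.7,"z":0,"ax":0,"ay":0,"az":0,"gripper":1}
    - {"x":0,"y":1.7,"z":0,"ax":0,"ay":0,"az":0,"gripper":1}
    - {"x":0,"y":1.4,"z":0,"ax":0,"ay":0,"az":0,"gripper":1}

```text
clock: 4.47
position: [565.2, 339.7, 122.2]
ee_rot: [0.051, 0.999, 0.0, 0.002]
contact_force: [1.7, -4.5, 6.3]
gripper_width: 19.3
grasp_force: 60.4
```

Emit:
send_rows:
  targets:
    - {"x":0,"y":0,"z":0,"ax":0,"ay":0,"az":0,"gripper":1}
    - {"x":0,"y":0,"z":0,"ax":0,"ay":0,"az":0,"gripper":1}

```text
clock: 4.63
position: [565.5, 341.7, 122.3]
ee_rot: [0.051, 0.999, 0.002, 0.003]
contact_force: [1.1, 2.1, 5.8]
gripper_width: 19.1
grasp_force: 60.4
```

```bash
python3 -c "
from h import *
go(*mould(55,97),118);go(*mould(0,-47),160)"
```

```text
t 4.6 pos [565.5 341.7 122.3] shift cm [0.03 0.03 0.43] rows 0.1 az to mould 0.06 w 19.1 f [1.1 2.1 5.8] tilt [ 0.006  0.004 -1.   ]
t 4.6 pos [565.5 341.7 122.3] shift cm [  5.53 -14.34  -3.87] rows 3.9 az to mould 0.06 w 19.1 f [1.1 2.1 5.8] tilt [ 0.006  0.004 -1.   ]
```

Emit:
send_rows:
  targets:
    - {"x":0,"y":0,"z":0,"ax":0,"ay":0,"az":0,"gripper":-1}
    - {"x":0,"y":0,"z":0,"ax":0,"ay":0,"az":0,"gripper":-1}
    - {"x":0,"y":0,"z":0,"ax":0,"ay":0,"az":0,"gripper":-1}
    - {"x":0,"y":0,"z":0,"ax":0,"ay":0,"az":0,"gripper":-1}
    - {"x":0,"y":0,"z":0,"ax":0,"ay":0,"az":0,"gripper":-1}

```text
clock: 5.05
position: [563.5, 338.9, 119.0]
ee_rot: [0.051, 0.999, -0.0, -0.0]
contact_force: [-0.4, 0.2, -0.3]
gripper_width: 78.3
grasp_force: 0.0
```

Emit:
send_rows:
  targets:
    - {"x":0,"y":0,"z":-2.5,"ax":0,"ay":0,"az":0,"gripper":-1}
    - {"x":0,"y":0,"z":-3.0,"ax":0,"ay":0,"az":0,"gripper":-1}
    - {"x":0,"y":0,"z":-2.5,"ax":0,"ay":0,"az":0,"gripper":-1}
    - {"x":1.4,"y":-3.6,"z":0,"ax":0,"ay":0,"az":0,"gripper":-1}
    - {"x":1.4,"y":-3.6,"z":0,"ax":0,"ay":0,"az":0,"gripper":-1}

```text
clock: 5.47
position: [529.1, 271.4, 200.6]
ee_rot: [0.051, 0.999, 0.001, 0.001]
contact_force: [-0.7, -0.4, -0.4]
gripper_width: 85.6
grasp_force: 0.0
```

Emit:
send_rows:
  targets:
    - {"x":1.4,"y":-3.6,"z":0,"ax":0,"ay":0,"az":0,"gripper":-1}
    - {"x":1.3,"y":-3.5,"z":0,"ax":0,"ay":0,"az":0,"gripper":-1}
    - {"x":0,"y":0,"z":0,"ax":0,"ay":0,"az":0,"gripper":-1}
    - {"x":0,"y":0,"z":0,"ax":0,"ay":0,"az":0,"gripper":-1}
    - {"x":0,"y":0,"z":0,"ax":0,"ay":0,"az":0,"gripper":-1}

```text
clock: 5.88
position: [494.8, 202.8, 199.8]
ee_rot: [0.051, 0.999, 0.0, 0.001]
contact_force: [0.3, 0.6, -0.7]
gripper_width: 85.3
grasp_force: 0.0
```

```bash
cat >> h.py <<'E'
def blobs(cam,lo,hi,amin=200,fn=None):
    im,d,m=snap(cam,fn); P=cloud(d,m);Z=P[...,2]
    n,l,st,_=cv2.connectedComponentsWithStats(((Z>lo)&(Z<hi)).astype(np.uint8))
    for i in range(1,n):
        if st[i,4]>amin:
            q=P[l==i]; r=cv2.minAreaRect(q[:,:2].astype(np.float32)); c=np.array(r[0])-C; b=np.array(r[0])-B
            print(st[i].tolist(),np.round(r[0],1),np.round(r[1],1),round(r[2],1),'z',round(float(np.median(q[:,2])),1),'mould',np.round([c@ex,c@ey],1),'board',np.round([b@bx,b@by],1),'rgb',np.median(im[l==i],0))
E
python3 -c "
from h import *
go(*mould(0,-47),52.5)
blobs('wrist',72,88,300,'w2.png');print()
blobs('top',72,82,60)"
```

```text
t 5.9 pos [494.8 202.8 199.8] shift cm [-0.07  0.16 14.73] rows 3.6 az to mould -0.03 w 85.3 f [ 0.3  0.6 -0.7] tilt [ 0.001  0.001 -1.   ]
[104, 56, 299, 240, 12916] [489.2 155.9] [245.2 228.2] 83.3 z 83.9 mould [ -1.6 -96. ] board [-51.2 367.6] rgb [201. 175. 138.]
[539, 57, 101, 240, 7525] [519.9 455.7] [ 30.6 229.7] 83.8 z 85.0 mould [ -1.6 205.4] board [-62.2 668.8] rgb [208. 163. 122.]
[295, 141, 39, 92, 3417] [493.1 205. ] [36.1 89.1] 84.4 z 79.0 mould [ -2.7 -46.7] board [-54.1 416.8] rgb [230. 230. 225.]
[230, 272, 155, 12, 1699] [590.9 187.3] [163.9  12.8] 84.0 z 75.9 mould [ 96.4 -54.3] board [ 45.2 412.8] rgb [164. 161. 177.]
[613, 371, 27, 29, 520] [781.8 553.2] [19.8 48. ] 63.7 z 78.8 mould [248.9 329.2] board [183.7 801.6] rgb [130. 117.  35.]

[396, 105, 34, 21, 156] [ 871.8 -380.9] [ 74.6 131.5] 6.1 z 73.9 mould [ 433.8 -590.9] board [ 401.9 -111.1] rgb [149.  114.   82.5]
[259, 184, 31, 6, 94] [589.  136.1] [112.6  14.1] 84.3 z 76.2 mould [  99.7 -105.5] board [ 50.4 361.8] rgb [168.  162.  166.5]
[249, 209, 12, 16, 124] [478.  205.6] [37.7 54.7] 85.3 z 77.8 mould [-17.8 -47.6] board [-69.1 415.4] rgb [201. 202. 194.]
[232, 235, 59, 10, 178] [392.5 178.9] [213.5  13.8] 84.0 z 76.5 mould [-100.1  -83. ] board [-150.1  377.1] rgb [149. 144. 150.]
```

View pics/w2.png

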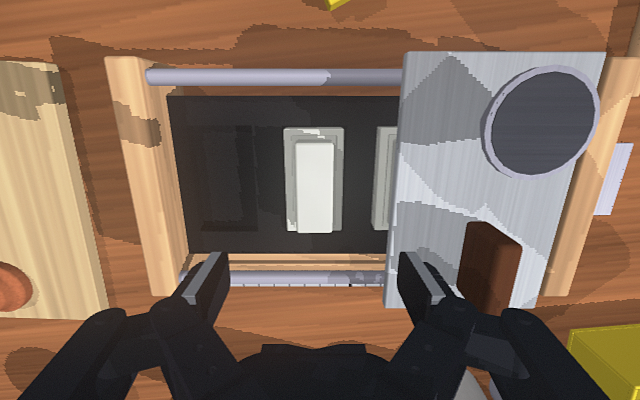

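The wrist view shows casting2 at (314,187), fully uncovered and white. Casting3's edge is at (383,180) under the plate. I grasp casting2.

Emit:
send_rows:
  targets:
    - {"x":0,"y":0.2,"z":4.0,"ax":0,"ay":0,"az":0,"gripper":-1}
    - {"x":0,"y":0,"z":4.0,"ax":0,"ay":0,"az":0,"gripper":-1}
    - {"x":0,"y":0,"z":3.0,"ax":0,"ay":0,"az":0,"gripper":-1}
    - {"x":0,"y":0,"z":2.0,"ax":0,"ay":0,"az":0,"gripper":-1}
    - {"x":0,"y":0,"z":1.1,"ax":0,"ay":0,"az":0,"gripper":-1}

```text
clock: 6.4
position: [493.4, 204.6, 54.6]
ee_rot: [0.051, 0.999, -0.002, -0.002]
contact_force: [0.7, -0.3, -0.4]
gripper_width: 85.7
grasp_force: 0.0
```

Emit:
send_rows:
  targets:
    - {"x":0,"y":0,"z":0.6,"ax":0,"ay":0,"az":0,"gripper":-1}
    - {"x":0,"y":0,"z":0,"ax":0,"ay":0,"az":0,"gripper":-1}
    - {"x":0,"y":0,"z":0,"ax":0,"ay":0,"az":0,"gripper":1}
    - {"x":0,"y":0,"z":0,"ax":0,"ay":0,"az":0,"gripper":1}
    - {"x":0,"y":0,"z":0,"ax":0,"ay":0,"az":0,"gripper":1}

```text
clock: 6.82
position: [495.2, 205.4, 53.4]
ee_rot: [0.051, 0.999, 0.001, 0.001]
contact_force: [0.3, 0.3, 0.1]
gripper_width: 51.8
grasp_force: 0.0
```

Emit:
send_rows:
  targets:
    - {"x":0,"y":0,"z":0,"ax":0,"ay":0,"az":0,"gripper":1}
    - {"x":0,"y":0,"z":0,"ax":0,"ay":0,"az":0,"gripper":1}
    - {"x":0,"y":0,"z":0,"ax":0,"ay":0,"az":0,"gripper":1}
    - {"x":0,"y":0,"z":0,"ax":0,"ay":0,"az":0,"gripper":1}
    - {"x":0,"y":0,"z":0,"ax":0,"ay":0,"az":0,"gripper":1}

```text
clock: 7.23
position: [495.1, 204.9, 53.5]
ee_rot: [0.051, 0.999, 0.0, 0.001]
contact_force: [-0.6, -1.2, 6.9]
gripper_width: 34.9
grasp_force: 63.1
```

Emit:
send_rows:
  targets:
    - {"x":0,"y":0,"z":-1.0,"ax":0,"ay":0,"az":0,"gripper":1}
    - {"x":0,"y":0,"z":-2.0,"ax":0,"ay":0,"az":0,"gripper":1}
    - {"x":0,"y":0,"z":-3.0,"ax":0,"ay":0,"az":0,"gripper":1}
    - {"x":0,"y":0,"z":-3.0,"ax":0,"ay":0,"az":0,"gripper":1}
    - {"x":0,"y":-1.0,"z":-3.0,"ax":0,"ay":0,"az":0,"gripper":1}

```text
clock: 7.65
position: [493.0, 195.3, 173.1]
ee_rot: [0.051, 0.999, 0.0, -0.001]
contact_force: [1.5, 0.3, -3.4]
gripper_width: 35.4
grasp_force: 40.2
```

Emit:
send_rows:
  targets:
    - {"x":0,"y":-2,"z":0,"ax":0,"ay":0,"az":0,"gripper":1}
    - {"x":0,"y":-3.2,"z":0,"ax":0,"ay":0,"az":0,"gripper":1}
    - {"x":0,"y":-3.2,"z":0,"ax":0,"ay":0,"az":0,"gripper":1}
    - {"x":0,"y":-3.2,"z":0,"ax":0,"ay":0,"az":0,"gripper":1}
    - {"x":0,"y":-3.2,"z":0,"ax":0,"ay":0,"az":0,"gripper":1}

```text
clock: 8.07
position: [476.9, 46.1, 172.0]
ee_rot: [0.051, 0.999, 0.0, -0.001]
contact_force: [0.5, -0.0, -3.9]
gripper_width: 35.0
grasp_force: 67.1
```

Emit:
send_rows:
  targets:
    - {"x":0,"y":-3.2,"z":0,"ax":0,"ay":0,"az":0,"gripper":1}
    - {"x":0,"y":-3.2,"z":0,"ax":0,"ay":0,"az":0,"gripper":1}
    - {"x":0,"y":-3.2,"z":0,"ax":0,"ay":0,"az":0,"gripper":1}
    - {"x":0,"y":-3.2,"z":0,"ax":0,"ay":0,"az":0,"gripper":1}
    - {"x":0,"y":-3.2,"z":0,"ax":0,"ay":0,"az":0,"gripper":1}

```text
clock: 8.48
position: [460.5, -112.9, 172.0]
ee_rot: [0.052, 0.999, 0.0, -0.001]
contact_force: [0.5, 0.5, -3.5]
gripper_width: 35.0
grasp_force: 67.1
```

Emit:
send_rows:
  targets:
    - {"x":0.4,"y":-3.2,"z":0,"ax":0,"ay":0,"az":0,"gripper":1}
    - {"x":0.4,"y":-3.2,"z":0,"ax":0,"ay":0,"az":0,"gripper":1}
    - {"x":0.4,"y":-3.2,"z":0,"ax":0,"ay":0,"az":0,"gripper":1}
    - {"x":0.4,"y":-3.2,"z":0,"ax":0,"ay":0,"az":0,"gripper":1}
    - {"x":0,"y":-2.2,"z":0,"ax":0,"ay":0,"az":0,"gripper":1}

```text
clock: 8.9
position: [428.5, -260.9, 171.8]
ee_rot: [0.052, 0.999, 0.001, -0.001]
contact_force: [1.4, 0.0, -3.6]
gripper_width: 34.7
grasp_force: 67.2
```

```bash
python3 -c "
from h import *
go(*board(-50,-85),46)
print(arm.read_state()['grasp_force'],arm.read_state()['wrist_torque'])
im,d,m=snap('wrist','w3.png')"
```

```text
t 8.9 pos [ 428.5 -260.9  171.8] shift cm [-0.3  -3.17 12.58] rows 3.2 az to mould -0.15 w 34.7 f [ 1.4  0.  -3.6] tilt [-0.002  0.001 -1.   ]
67.15534329414368 [-0.00549865 -0.02723142 -0.0104597 ]
```

View pics/w3.png

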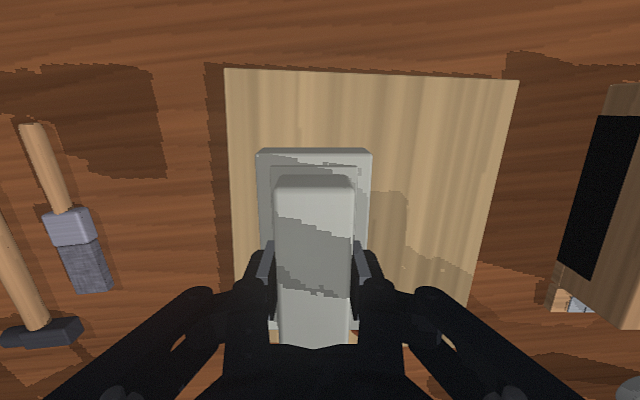

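The wrist view shows the casting hanging level between the fingers at (315,250), over the board's -y side. I lower it.

Emit:
send_rows:
  targets:
    - {"x":-0.2,"y":-1.8,"z":0.5,"ax":0,"ay":0,"az":0,"gripper":1}
    - {"x":0,"y":-1.4,"z":2.5,"ax":0,"ay":0,"az":0,"gripper":1}
    - {"x":0,"y":0,"z":3.0,"ax":0,"ay":0,"az":0,"gripper":1}
    - {"x":0,"y":0,"z":2.5,"ax":0,"ay":0,"az":0,"gripper":1}
    - {"x":0,"y":0,"z":1.8,"ax":0,"ay":0,"az":0,"gripper":1}

```text
clock: 9.37
position: [427.1, -290.6, 66.7]
ee_rot: [0.052, 0.999, 0.001, -0.002]
contact_force: [-0.1, 0.7, -3.4]
gripper_width: 35.0
grasp_force: 67.3
```

Emit:
send_rows:
  targets:
    - {"x":0,"y":0,"z":1.1,"ax":0,"ay":0,"az":0,"gripper":1}
    - {"x":0,"y":0,"z":0.7,"ax":0,"ay":0,"az":0,"gripper":1}
    - {"x":0,"y":0,"z":0.3,"ax":0,"ay":0,"az":0,"gripper":1}
    - {"x":0,"y":0,"z":0,"ax":0,"ay":0,"az":0,"gripper":1}
    - {"x":0,"y":0,"z":0,"ax":0,"ay":0,"az":0,"gripper":1}

```text
clock: 9.78
position: [429.8, -291.4, 49.0]
ee_rot: [0.051, 0.999, -0.0, 0.001]
contact_force: [-0.2, 0.1, -3.0]
gripper_width: 34.8
grasp_force: 67.3
```

```bash
python3 -c "
from h import *
go(*board(-50,-85),44.5)"
```

```text
t 9.8 pos [ 429.8 -291.4   49. ] shift cm [ 0.19 -0.14  0.45] rows 0.1 az to mould -0.01 w 34.8 f [-0.2  0.1 -3. ] tilt [ 0.001 -0.    -1.   ]
```

Emit:
send_rows:
  targets:
    - {"x":0,"y":0,"z":0.3,"ax":0,"ay":0,"az":0,"gripper":1}
    - {"x":0,"y":0,"z":0,"ax":0,"ay":0,"az":0,"gripper":1}
    - {"x":0,"y":0,"z":0.1,"ax":0,"ay":0,"az":0,"gripper":1}
    - {"x":0,"y":0,"z":0,"ax":0,"ay":0,"az":0,"gripper":1}
    - {"x":0,"y":0,"z":0,"ax":0,"ay":0,"az":0,"gripper":1}

```text
clock: 10.2
position: [429.6, -291.3, 44.6]
ee_rot: [0.051, 0.999, -0.0, 0.0]
contact_force: [-0.4, 0.2, -2.2]
gripper_width: 35.0
grasp_force: 67.5
```

Emit:
send_rows:
  targets:
    - {"x":0,"y":0,"z":0.1,"ax":0,"ay":0,"az":0,"gripper":1}
    - {"x":0,"y":0,"z":0,"ax":0,"ay":0,"az":0,"gripper":1}
    - {"x":0,"y":0,"z":0,"ax":0,"ay":0,"az":0,"gripper":-0.45}
    - {"x":0,"y":0,"z":0,"ax":0,"ay":0,"az":0,"gripper":-0.45}
    - {"x":0,"y":0,"z":0,"ax":0,"ay":0,"az":0,"gripper":-0.45}

```text
clock: 10.62
position: [429.9, -291.5, 43.7]
ee_rot: [0.051, 0.999, -0.0, 0.001]
contact_force: [0.8, 0.1, -0.7]
gripper_width: 61.7
grasp_force: 0.0
```

Emit:
send_rows:
  targets:
    - {"x":0,"y":0,"z":0,"ax":0,"ay":0,"az":0,"gripper":-0.45}
    - {"x":0,"y":0,"z":-1,"ax":0,"ay":0,"az":0,"gripper":-0.45}
    - {"x":0,"y":0,"z":-3,"ax":0,"ay":0,"az":0,"gripper":-0.45}
    - {"x":0,"y":0,"z":-4,"ax":0,"ay":0,"az":0,"gripper":-0.45}
    - {"x":0,"y":0,"z":-4,"ax":0,"ay":0,"az":0,"gripper":-1}

```text
clock: 11.03
position: [428.6, -291.1, 164.8]
ee_rot: [0.051, 0.999, 0.0, -0.001]
contact_force: [1.5, 0.0, 0.2]
gripper_width: 72.5
grasp_force: 0.0
```

Emit:
send_rows:
  targets:
    - {"x":0,"y":0,"z":-4,"ax":0,"ay":0,"az":0,"gripper":-1}
    - {"x":0,"y":2,"z":-2,"ax":0,"ay":0,"az":0,"gripper":-1}
    - {"x":0,"y":4,"z":0,"ax":0,"ay":0,"az":0,"gripper":-1}
    - {"x":0,"y":4,"z":0,"ax":0,"ay":0,"az":0,"gripper":-1}
    - {"x":0,"y":4,"z":0,"ax":0,"ay":0,"az":0,"gripper":-1}

```text
clock: 11.45
position: [443.5, -150.9, 224.7]
ee_rot: [0.052, 0.999, 0.0, 0.001]
contact_force: [0.7, 0.3, -0.3]
gripper_width: 85.4
grasp_force: 0.0
```

Emit:
send_rows:
  targets:
    - {"x":0,"y":4,"z":0,"ax":0,"ay":0,"az":0,"gripper":-1}
    - {"x":0,"y":4,"z":0,"ax":0,"ay":0,"az":0,"gripper":-1}
    - {"x":0,"y":4,"z":0,"ax":0,"ay":0,"az":0,"gripper":-1}
    - {"x":0,"y":4,"z":0,"ax":0,"ay":0,"az":0,"gripper":-1}
    - {"x":0,"y":4,"z":0,"ax":0,"ay":0,"az":0,"gripper":-1}

```text
clock: 11.87
position: [463.9, 48.8, 224.4]
ee_rot: [0.051, 0.999, 0.0, 0.001]
contact_force: [1.5, -0.2, -0.8]
gripper_width: 85.5
grasp_force: 0.0
```

```bash
python3 -c "
from h import *
go(*mould(55,97),190)
blobs('top',60,76,60);print();blobs('top',145,157,60);print();blobs('top',28,45,60)"
```

```text
t 11.9 pos [463.9  48.8 224.4] shift cm [-7.08 30.2   3.47] rows 7.6 az to mould 0.0 w 85.5 f [ 1.5 -0.2 -0.8] tilt [ 0.001  0.    -1.   ]
[115, 102, 50, 18, 107] [909.2 665.6] [ 61.6 192. ] 20.1 z 68.5 mould [364.1 454. ] board [294.3 930.5] rgb [135. 123.  47.]
[395, 105, 43, 22, 844] [ 869.9 -398.5] [ 84.3 160.9] 0.1 z 69.7 mould [ 433.8 -608.6] board [ 402.5 -128.9] rgb [147. 113.  81.]
[298, 130, 20, 15, 63] [777.3   9.7] [41.2 77.1] 20.2 z 65.3 mould [ 299.9 -212. ] board [254.3 262.6] rgb [125.  99.  80.]
[384, 218, 12, 25, 242] [ 430.6 -290.2] [37.1 90.3] 83.7 z 69.3 mould [ -14.3 -545.7] board [-47.6 -82.2] rgb [199. 200. 193.]
[170, 298, 7, 81, 120] [ 46.9 480.5] [271.5   5.8] 0.2 z 68.6 mould [-474.7  181.7] board [-534.  628.] rgb [105. 106. 108.]

[210, 179, 8, 20, 100] [565.6 341.2] [20.6 68.1] 84.7 z 151.4 mould [55.4 96.2] board [ -1.2 561.8] rgb [88. 58. 43.]
[198, 213, 18, 18, 128] [455.8 367.3] [40.6 70.4] 53.7 z 152.5 mould [-56.5 111. ] board [-113.5  572.4] rgb [ 93.   93.5 100.5]

[394, 105, 53, 27, 349] [ 870.2 -419.6] [201.9 101.7] 89.7 z 39.3 mould [ 436.2 -
[... 231 characters left out ...]
 34.6 mould [368.3 441.6] board [298.9 918.3] rgb [135. 122.  47.]
[347, 122, 26, 26, 123] [ 805.9 -189.5] [103.8  76.3] 59.8 z 36.4 mould [ 348.8 -407.2] board [310.2  69.4] rgb [89. 89. 90.]
[357, 179, 17, 18, 142] [ 595.9 -204.7] [61.5 66.6] 89.1 z 36.1 mould [ 141.3 -443.8] board [104.3  25.3] rgb [156. 104.  75.]
[379, 216, 19, 31, 123] [ 430.2 -291.2] [ 66.  109.9] 85.8 z 40.8 mould [ -14.7 -546.8] board [-47.9 -83.3] rgb [178. 176. 166.]
[257, 219, 35, 21, 253] [439.8 133.9] [124.4  74.2] 84.5 z 39.6 mould [ -48.5 -122.9] board [-97.1 339. ] rgb [41. 40. 40.]
[184, 262, 30, 23, 467] [271.8 411.3] [ 69.9 103.3] 8.0 z 39.7 mould [-244.   135.9] board [-301.8  590.6] rgb [157. 127.  96.]
```

Casting2 stands upright on the board (top at 69 mm). Next I take the carriage handle and slide it to -y.

Emit:
send_rows:
  targets:
    - {"x":-0.9,"y":3.9,"z":0,"ax":0,"ay":0,"az":0,"gripper":-1}
    - {"x":-0.9,"y":3.9,"z":0,"ax":0,"ay":0,"az":0,"gripper":-1}
    - {"x":-0.9,"y":3.9,"z":0,"ax":0,"ay":0,"az":0,"gripper":-1}
    - {"x":-0.9,"y":3.9,"z":0,"ax":0,"ay":0,"az":0,"gripper":-1}
    - {"x":-0.9,"y":3.9,"z":0,"ax":0,"ay":0,"az":0,"gripper":-1}

```text
clock: 12.43
position: [529.5, 236.6, 224.0]
ee_rot: [0.052, 0.999, 0.0, 0.0]
contact_force: [-0.1, 0.1, 0.3]
gripper_width: 85.8
grasp_force: 0.0
```

Emit:
send_rows:
  targets:
    - {"x":-0.9,"y":3.9,"z":0,"ax":0,"ay":0,"az":0,"gripper":-1}
    - {"x":-0.9,"y":3.5,"z":0,"ax":0,"ay":0,"az":0,"gripper":-1}
    - {"x":-0.8,"y":2.5,"z":0,"ax":0,"ay":0,"az":0,"gripper":-1}
    - {"x":0,"y":0.7,"z":0,"ax":0,"ay":0,"az":0,"gripper":-1}
    - {"x":0,"y":0,"z":0,"ax":0,"ay":0,"az":0,"gripper":-1}

```text
clock: 12.85
position: [566.1, 339.4, 222.4]
ee_rot: [0.051, 0.999, -0.001, -0.001]
contact_force: [-0.1, -0.4, -0.2]
gripper_width: 85.5
grasp_force: 0.0
```

Emit:
send_rows:
  targets:
    - {"x":0,"y":0,"z":0,"ax":0,"ay":0,"az":0,"gripper":-1}
    - {"x":0,"y":0,"z":0,"ax":0,"ay":0,"az":0,"gripper":-1}

```text
clock: 13.02
position: [565.5, 337.3, 223.8]
ee_rot: [0.052, 0.999, -0.0, -0.0]
contact_force: [1.0, -0.2, 0.1]
gripper_width: 85.3
grasp_force: 0.0
```

```bash
python3 -c "
from h import *
go(*mould(55,96.5),119)"
```

```text
t 13.0 pos [565.5 337.3 223.8] shift cm [ 0.08  0.43 10.48] rows 2.6 az to mould -0.11 w 85.3 f [ 1.  -0.2  0.1] tilt [-0. -0. -1.]
```

Emit:
send_rows:
  targets:
    - {"x":0,"y":0.4,"z":3,"ax":0,"ay":0,"az":0,"gripper":-1}
    - {"x":0,"y":0,"z":3.5,"ax":0,"ay":0,"az":0,"gripper":-1}
    - {"x":0,"y":0,"z":2.5,"ax":0,"ay":0,"az":0,"gripper":-1}
    - {"x":0,"y":0,"z":1.4,"ax":0,"ay":0,"az":0,"gripper":-1}
    - {"x":0,"y":0,"z":0,"ax":0,"ay":0,"az":0,"gripper":1}

```text
clock: 13.43
position: [564.0, 339.9, 115.8]
ee_rot: [0.052, 0.999, -0.003, -0.003]
contact_force: [0.2, -0.0, -2.4]
gripper_width: 75.4
grasp_force: 0.0
```

Emit:
send_rows:
  targets:
    - {"x":0,"y":0,"z":0,"ax":0,"ay":0,"az":0,"gripper":1}
    - {"x":0,"y":0,"z":0,"ax":0,"ay":0,"az":0,"gripper":1}
    - {"x":0,"y":0,"z":0,"ax":0,"ay":0,"az":0,"gripper":1}
    - {"x":0,"y":0,"z":0,"ax":0,"ay":0,"az":0,"gripper":1}
    - {"x":0,"y":0,"z":0,"ax":0,"ay":0,"az":0,"gripper":1}

```text
clock: 13.85
position: [566.6, 343.1, 121.3]
ee_rot: [0.051, 0.999, 0.001, 0.001]
contact_force: [-0.5, -2.3, 2.5]
gripper_width: 19.2
grasp_force: 61.4
```

Emit:
send_rows:
  targets:
    - {"x":0,"y":0,"z":0,"ax":0,"ay":0,"az":0,"gripper":1}
    - {"x":0,"y":0,"z":0,"ax":0,"ay":0,"az":0,"gripper":1}

```text
clock: 14.02
position: [566.6, 343.1, 121.3]
ee_rot: [0.051, 0.999, 0.0, 0.001]
contact_force: [-1.5, -1.9, 6.6]
gripper_width: 19.3
grasp_force: 61.7
```

```bash
python3 -c "
from h import *
go(*mould(55,-97),119)"
```

```text
t 14.0 pos [566.6 343.1 121.3] shift cm [  0.12 -19.51   0.21] rows 4.8 az to mould -0.0 w 19.3 f [-1.5 -1.9  6.6] tilt [ 0.002  0.001 -1.   ]
```

Emit:
send_rows:
  targets:
    - {"x":0,"y":-1.5,"z":0,"ax":0,"ay":0,"az":0,"gripper":1}
    - {"x":0,"y":-2.2,"z":0,"ax":0,"ay":0,"az":0,"gripper":1}
    - {"x":0,"y":-2.2,"z":0,"ax":0,"ay":0,"az":0,"gripper":1}
    - {"x":0,"y":-2.2,"z":0,"ax":0,"ay":0,"az":0,"gripper":1}
    - {"x":0,"y":-2.2,"z":0,"ax":0,"ay":0,"az":0,"gripper":1}

```text
clock: 14.43
position: [556.1, 242.0, 121.3]
ee_rot: [0.051, 0.999, 0.002, 0.002]
contact_force: [-0.9, 4.5, 5.8]
gripper_width: 19.3
grasp_force: 61.7
```

Emit:
send_rows:
  targets:
    - {"x":0,"y":-2.2,"z":0,"ax":0,"ay":0,"az":0,"gripper":1}
    - {"x":0,"y":-2.2,"z":0,"ax":0,"ay":0,"az":0,"gripper":1}
    - {"x":0,"y":-2.2,"z":0,"ax":0,"ay":0,"az":0,"gripper":1}
    - {"x":0,"y":-1.6,"z":0,"ax":0,"ay":0,"az":0,"gripper":1}
    - {"x":0,"y":-0.8,"z":0,"ax":0,"ay":0,"az":0,"gripper":1}

```text
clock: 14.85
position: [546.6, 150.6, 121.3]
ee_rot: [0.052, 0.999, 0.001, 0.001]
contact_force: [-3.1, 3.7, 6.7]
gripper_width: 19.5
grasp_force: 61.9
```

Emit:
send_rows:
  targets:
    - {"x":0,"y":0,"z":0,"ax":0,"ay":0,"az":0,"gripper":1}
    - {"x":0,"y":0,"z":0,"ax":0,"ay":0,"az":0,"gripper":-1}
    - {"x":0,"y":0,"z":0,"ax":0,"ay":0,"az":0,"gripper":-1}
    - {"x":0,"y":0,"z":0,"ax":0,"ay":0,"az":0,"gripper":-1}
    - {"x":0,"y":0,"z":0,"ax":0,"ay":0,"az":0,"gripper":-1}

```text
clock: 15.27
position: [546.3, 151.5, 119.0]
ee_rot: [0.051, 0.999, 0.0, -0.0]
contact_force: [0.3, 0.5, 0.7]
gripper_width: 67.0
grasp_force: 0.0
```

```bash
python3 -c "
from h import *
go(*mould(0,47),195);go(*mould(55,-97),119)"
```

```text
t 15.3 pos [546.3 151.5 119. ] shift cm [ 5.56 14.16 -7.6 ] rows 4.1 az to mould 0.0 w 67.0 f [0.3 0.5 0.7] tilt [-0.  0. -1.]
t 15.3 pos [546.3 151.5 119. ] shift cm [ 0.06 -0.24  0.  ] rows 0.1 az to mould 0.0 w 67.0 f [0.3 0.5 0.7] tilt [-0.  0. -1.]
```

Emit:
send_rows:
  targets:
    - {"x":0,"y":0,"z":-2.0,"ax":0,"ay":0,"az":0,"gripper":-1}
    - {"x":0,"y":0,"z":-3.0,"ax":0,"ay":0,"az":0,"gripper":-1}
    - {"x":0,"y":0,"z":-2.6,"ax":0,"ay":0,"az":0,"gripper":-1}
    - {"x":1.4,"y":3.5,"z":0,"ax":0,"ay":0,"az":0,"gripper":-0.65}
    - {"x":1.4,"y":3.8,"z":0,"ax":0,"ay":0,"az":0,"gripper":-0.65}

```text
clock: 15.68
position: [526.9, 226.7, 197.4]
ee_rot: [0.053, 0.999, 0.001, 0.002]
contact_force: [0.3, 0.7, -0.5]
gripper_width: 70.7
grasp_force: 0.0
```

Emit:
send_rows:
  targets:
    - {"x":1.4,"y":3.5,"z":0,"ax":0,"ay":0,"az":0,"gripper":-0.65}
    - {"x":1.2,"y":2.5,"z":0,"ax":0,"ay":0,"az":0,"gripper":-0.65}
    - {"x":0.2,"y":0.8,"z":0,"ax":0,"ay":0,"az":0,"gripper":-0.65}
    - {"x":0,"y":0,"z":0,"ax":0,"ay":0,"az":0,"gripper":-0.65}
    - {"x":0,"y":0,"z":0,"ax":0,"ay":0,"az":0,"gripper":-0.65}

```text
clock: 16.1
position: [504.8, 297.1, 194.9]
ee_rot: [0.051, 0.999, -0.0, -0.0]
contact_force: [-0.3, -0.3, 0.1]
gripper_width: 70.3
grasp_force: 0.0
```

Emit:
send_rows:
  targets:
    - {"x":0,"y":0,"z":0,"ax":0,"ay":0,"az":0,"gripper":-0.65}

```text
clock: 16.18
position: [505.2, 296.1, 195.0]
ee_rot: [0.052, 0.999, -0.0, -0.0]
contact_force: [-0.0, 0.8, -0.1]
gripper_width: 70.4
grasp_force: 0.0
```

```bash
python3 -c "
from h import *
go(*mould(0,47),53.5)
blobs('wrist',72,81,800,'w4.png');print();blobs('wrist',98,106,800);blobs('top',60,76,60)"
```

```text
t 16.2 pos [505.2 296.1 195. ] shift cm [-1.000e-02  2.000e-01  1.415e+01] rows 3.5 az to mould -0.07 w 70.4 f [-0.   0.8 -0.1] tilt [-0.001 -0.001 -1.   ]
[229, 56, 268, 240, 6050] [506.1 334.5] [219.2 228.3] 83.6 z 76.5 mould [-3.  83.4] board [-59.1 546.9] rgb [141. 138. 151.]
[296, 141, 40, 93, 3523] [502.2 299.3] [36.  89.3] 84.6 z 79.3 mould [-3.3 48. ] board [-58.1 511.5] rgb [221. 221. 215.]
[393, 141, 49, 93, 3648] [512.  392.2] [36. 89.] 84.7 z 79.4 mould [ -3.  141.5] board [-61.2 604.9] rgb [196. 197. 189.]
[247, 274, 135, 12, 1496] [601.3 287.1] [140.5  12.2] 84.0 z 76.3 mould [96.5 46. ] board [ 41.8 513.1] rgb [153. 151. 165.]

[21, 49, 221, 262, 28772] [488.1 156.7] [151.2 230.8] 83.9 z 102.3 mould [ -2.8 -95.3] board [-52.4 368.3] rgb [192. 195. 202.]
[113, 103, 17, 35, 101] [852.2 743.1] [ 46.6 143. ] 70.9 z 67.3 mould [299.5 525.2] board [227.2 999.3] rgb [129. 117.  46.]
[395, 105, 43, 22, 824] [ 870.2 -399.3] [161.7  83.6] 89.4 z 69.8 mould [ 434.1 -609.4] board [ 402.9 -129.6] rgb [147. 112.  81.]
[379, 228, 12, 25, 241] [ 394.2 -269.8] [36.5 89.8] 85.3 z 69.8 mould [ -52.6 -529.1] board [-86.5 -67.1] rgb [200. 200. 193.]
```

View pics/w4.png

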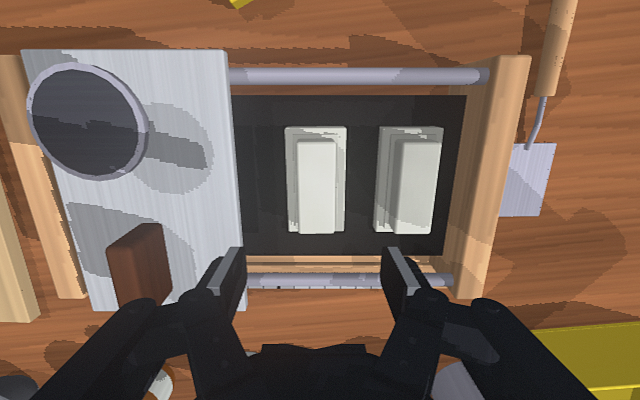

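The wrist view shows casting3 at (316,180) and casting4 at (410,180), both white and in their cavities, with the carriage clear at the left. The top view shows casting2 knocked to board (-86,-67); it is still standing on the board, and I will plan around it. I grasp casting3.

Emit:
send_rows:
  targets:
    - {"x":0,"y":0.2,"z":4.0,"ax":0,"ay":0,"az":0,"gripper":-0.65}
    - {"x":0,"y":0,"z":4.0,"ax":0,"ay":0,"az":0,"gripper":-0.65}
    - {"x":0,"y":0,"z":3.0,"ax":0,"ay":0,"az":0,"gripper":-0.65}
    - {"x":0,"y":0,"z":2.0,"ax":0,"ay":0,"az":0,"gripper":-0.65}
    - {"x":0,"y":0,"z":0.7,"ax":0,"ay":0,"az":0,"gripper":-0.65}

```text
clock: 16.75
position: [503.8, 296.5, 54.7]
ee_rot: [0.052, 0.999, -0.002, -0.003]
contact_force: [-0.3, -0.4, 0.1]
gripper_width: 70.2
grasp_force: 0.0
```

Emit:
send_rows:
  targets:
    - {"x":0,"y":0,"z":0.4,"ax":0,"ay":0,"az":0,"gripper":-0.65}
    - {"x":0,"y":0,"z":0,"ax":0,"ay":0,"az":0,"gripper":-0.65}
    - {"x":0,"y":0,"z":0,"ax":0,"ay":0,"az":0,"gripper":1}
    - {"x":0,"y":0,"z":0,"ax":0,"ay":0,"az":0,"gripper":1}
    - {"x":0,"y":0,"z":0,"ax":0,"ay":0,"az":0,"gripper":1}

```text
clock: 17.17
position: [505.9, 299.5, 56.1]
ee_rot: [0.051, 0.999, 0.001, 0.001]
contact_force: [-8.2, -0.2, 32.6]
gripper_width: 34.8
grasp_force: 47.1
```

Emit:
send_rows:
  targets:
    - {"x":0,"y":0,"z":0,"ax":0,"ay":0,"az":0,"gripper":1}
    - {"x":0,"y":0,"z":0,"ax":0,"ay":0,"az":0,"gripper":1}
    - {"x":0,"y":0,"z":0,"ax":0,"ay":0,"az":0,"gripper":1}
    - {"x":0,"y":0,"z":0,"ax":0,"ay":0,"az":0,"gripper":1}
    - {"x":0,"y":0,"z":0,"ax":0,"ay":0,"az":0,"gripper":1}

```text
clock: 17.58
position: [506.0, 299.7, 56.2]
ee_rot: [0.051, 0.999, 0.001, 0.001]
contact_force: [-1.6, -1.3, 6.3]
gripper_width: 35.0
grasp_force: 62.8
```

Emit:
send_rows:
  targets:
    - {"x":0,"y":0,"z":-1.0,"ax":0,"ay":0,"az":0,"gripper":1}
    - {"x":0,"y":0,"z":-2.0,"ax":0,"ay":0,"az":0,"gripper":1}
    - {"x":0,"y":0,"z":-3.0,"ax":0,"ay":0,"az":0,"gripper":1}
    - {"x":0,"y":0,"z":-4.0,"ax":0,"ay":0,"az":0,"gripper":1}
    - {"x":0,"y":0,"z":-4.0,"ax":0,"ay":0,"az":0,"gripper":1}

```text
clock: 18.0
position: [504.1, 298.3, 194.9]
ee_rot: [0.051, 0.999, -0.001, -0.001]
contact_force: [0.3, 1.2, -2.2]
gripper_width: 34.5
grasp_force: 61.6
```

Emit:
send_rows:
  targets:
    - {"x":0,"y":0,"z":-2.0,"ax":0,"ay":0,"az":0,"gripper":1}
    - {"x":0,"y":0,"z":0,"ax":0,"ay":0,"az":0,"gripper":1}

```text
clock: 18.17
position: [507.4, 300.8, 221.0]
ee_rot: [0.051, 0.999, 0.004, 0.004]
contact_force: [0.7, 0.7, -2.6]
gripper_width: 35.0
grasp_force: 61.8
```

```bash
python3 -c "
from h import *
go(*board(-45,15),140)"
```

```text
t 18.2 pos [507.4 300.8 221. ] shift cm [  1.08 -49.93   7.66] rows 12.3 az to mould 0.02 w 35.0 f [ 0.7  0.7 -2.6] tilt [ 0.009  0.008 -1.   ]
```

Emit:
send_rows:
  targets:
    - {"x":0,"y":-1.5,"z":0,"ax":0,"ay":0,"az":0,"gripper":1}
    - {"x":0,"y":-3,"z":0,"ax":0,"ay":0,"az":0,"gripper":1}
    - {"x":0.3,"y":-3.5,"z":0,"ax":0,"ay":0,"az":0,"gripper":1}
    - {"x":0.3,"y":-3.5,"z":0,"ax":0,"ay":0,"az":0,"gripper":1}
    - {"x":0.3,"y":-3.5,"z":0,"ax":0,"ay":0,"az":0,"gripper":1}

```text
clock: 18.58
position: [478.6, 148.3, 212.1]
ee_rot: [0.051, 0.999, -0.001, -0.002]
contact_force: [1.0, -0.5, -2.4]
gripper_width: 34.7
grasp_force: 61.8
```

Emit:
send_rows:
  targets:
    - {"x":0.2,"y":-3.5,"z":0,"ax":0,"ay":0,"az":0,"gripper":1}
    - {"x":0,"y":-3.5,"z":0,"ax":0,"ay":0,"az":0,"gripper":1}
    - {"x":0,"y":-3.5,"z":0,"ax":0,"ay":0,"az":0,"gripper":1}
    - {"x":0,"y":-3.5,"z":0,"ax":0,"ay":0,"az":0,"gripper":1}
    - {"x":0,"y":-3.5,"z":0,"ax":0,"ay":0,"az":0,"gripper":1}

```text
clock: 19.0
position: [458.4, -25.2, 212.5]
ee_rot: [0.051, 0.999, -0.0, -0.002]
contact_force: [1.1, -0.3, -2.6]
gripper_width: 35.0
grasp_force: 61.8
```

Emit:
send_rows:
  targets:
    - {"x":0,"y":-3.5,"z":0,"ax":0,"ay":0,"az":0,"gripper":1}
    - {"x":0,"y":-3.5,"z":0,"ax":0,"ay":0,"az":0,"gripper":1}
    - {"x":0,"y":-3.5,"z":0,"ax":0,"ay":0,"az":0,"gripper":1}
    - {"x":0,"y":-3.5,"z":0,"ax":0,"ay":0,"az":0,"gripper":1}
    - {"x":0,"y":-2.5,"z":0,"ax":0,"ay":0,"az":0,"gripper":1}

```text
clock: 19.42
position: [441.4, -189.3, 212.4]
ee_rot: [0.052, 0.999, 0.0, -0.002]
contact_force: [0.3, -0.0, -1.9]
gripper_width: 34.5
grasp_force: 61.8
```

Emit:
send_rows:
  targets:
    - {"x":0,"y":-0.9,"z":2,"ax":0,"ay":0,"az":0,"gripper":1}
    - {"x":0,"y":0,"z":3,"ax":0,"ay":0,"az":0,"gripper":1}
    - {"x":0,"y":0,"z":3,"ax":0,"ay":0,"az":0,"gripper":1}
    - {"x":0,"y":0,"z":2.0,"ax":0,"ay":0,"az":0,"gripper":1}
    - {"x":0,"y":0,"z":1.0,"ax":0,"ay":0,"az":0,"gripper":1}

```text
clock: 19.83
position: [438.5, -195.9, 99.7]
ee_rot: [0.052, 0.999, 0.001, -0.005]
contact_force: [-0.1, -0.8, -2.7]
gripper_width: 34.5
grasp_force: 61.7
```

Emit:
send_rows:
  targets:
    - {"x":0,"y":0,"z":0,"ax":0,"ay":0,"az":0,"gripper":1}
    - {"x":0,"y":0,"z":0,"ax":0,"ay":0,"az":0,"gripper":1}

```text
clock: 20.0
position: [441.5, -196.2, 103.0]
ee_rot: [0.052, 0.999, 0.0, -0.002]
contact_force: [0.2, 0.4, -2.5]
gripper_width: 34.9
grasp_force: 61.6
```

```bash
python3 -c "
from h import *
go(*board(-45,15),49.5);snap('wrist','w5.png')
blobs('scene',60,75,150,'s5.png')"
```

```text
t 20.0 pos [ 441.5 -196.2  103. ] shift cm [-0.51  0.25  5.35] rows 1.3 az to mould -0.04 w 34.9 f [ 0.2  0.4 -2.5] tilt [-0.004  0.001 -1.   ]
[556, 65, 84, 15, 222] [-1734.8   290.7] [ 58.8 456.4] 1.1 z 67.2 mould [-2227.8  -189. ] board [-2272.5   193.9] rgb [61. 97. 69.]
[49, 80, 194, 48, 576] [  288.4 -1319.6] [399.1 995.6] 64.3 z 67.3 mould [  -50.7 -1584.2] board [  -46.2 -1121.4] rgb [127.  87.  58.]
[481, 98, 79, 19, 288] [-796.9  135.1] [175.7 368.2] 17.3 z 67.1 mould [-1278.8  -247.9] board [-1322.1   169.4] rgb [162. 163. 157.]
[584, 139, 56, 17, 203] [-575.   572.5] [203.1  25.9] 86.8 z 67.1 mould [-1102.8   209.8] board [-1162.7   633.3] rgb [112.  92.  65.]
[138, 203, 53, 32, 894] [ 871.6 -398.5] [166.2  83.9] 89.5 z 70.3 mould [ 435.4 -608.4] board [ 404.1 -128.6] rgb [133. 100.  69.]
[414, 219, 74, 37, 233] [407.2 333.5] [228.1  30.3] 86.3 z 71.3 mould [-101.4   72.4] board [-157.   532.3] rgb [123. 124. 130.]
[579, 233, 49, 18, 195] [163.7 678.1] [ 13.8 121.5] 2.0 z 68.3 mould [-378.7  390.3] board [-445.7  839.9] rgb [32. 57. 93.]
[341, 234, 107, 60, 384] [609.1 254.4] [345.6  25.3] 88.1 z 70.8 mould [107.6  14.2] board [ 53.9 481.7] rgb [ 97.   98.  102.5]
[515, 236, 47, 21, 212] [288.6 540.4] [ 21.4 120.7] 6.2 z 67.7 mould [-240.4  266. ] board [-302.9  720.7] rgb [127. 130. 130.]
[264, 258, 29, 14, 167] [806.5  26.4] [47.2 76.5] 40.6 z 66.0 mould [ 327.2 -192.3] board [280.9 283.3] rgb [135.  90.  45.]
[447, 258, 54, 47, 191] [527.4 467.5] [ 26.2 230.8] 77.5 z 67.5 mould [  4.6 217.9] board [-56.4 681.6] rgb [173. 144. 109.]
[352, 342, 46, 22, 213] [887.7 386.4] [39.5 96.3] 31.6 z 67.2 mould [371.3 174. ] board [311.7 651. ] rgb [146. 145. 140.]
[449, 358, 100, 42, 466] [793.8 598.8] [ 91.9 185.7] 38.5 z 67.6 mould [256.1 375.8] board [189.3 848.4] rgb [153. 140.  48.]
[400, 367, 50, 31, 237] [888.4 501. ] [42.9 97.9] 21.7 z 67.7 mould [360.3 288.1] board [296.6 764.6] rgb [107. 107. 112.]
```

View pics/w5.png

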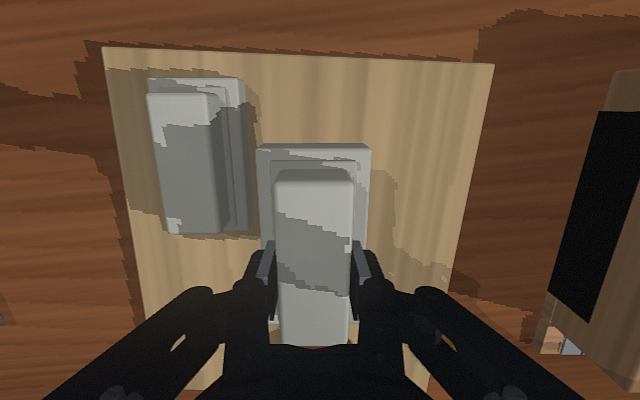

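The wrist view shows casting2 at (190,155) upright on the board and casting3 held at (315,240) with a clear gap. I lower casting3.

Emit:
send_rows:
  targets:
    - {"x":-0.3,"y":0.3,"z":1.5,"ax":0,"ay":0,"az":0,"gripper":1}
    - {"x":0,"y":0,"z":1.8,"ax":0,"ay":0,"az":0,"gripper":1}
    - {"x":0,"y":0,"z":1.2,"ax":0,"ay":0,"az":0,"gripper":1}
    - {"x":0,"y":0,"z":0.6,"ax":0,"ay":0,"az":0,"gripper":1}
    - {"x":0,"y":0,"z":0.2,"ax":0,"ay":0,"az":0,"gripper":1}

```text
clock: 20.52
position: [446.4, -193.5, 51.2]
ee_rot: [0.051, 0.999, 0.0, -0.0]
contact_force: [-0.2, 0.5, -3.0]
gripper_width: 35.0
grasp_force: 61.8
```

Emit:
send_rows:
  targets:
    - {"x":0,"y":0,"z":0,"ax":0,"ay":0,"az":0,"gripper":1}
    - {"x":0,"y":0,"z":0.1,"ax":0,"ay":0,"az":0,"gripper":1}
    - {"x":0,"y":0,"z":0,"ax":0,"ay":0,"az":0,"gripper":1}

```text
clock: 20.77
position: [447.1, -193.6, 51.1]
ee_rot: [0.051, 0.999, -0.0, 0.001]
contact_force: [-0.2, -0.6, -2.6]
gripper_width: 35.0
grasp_force: 61.8
```

Emit:
send_rows:
  targets:
    - {"x":0,"y":0,"z":0.1,"ax":0,"ay":0,"az":0,"gripper":1}
    - {"x":0,"y":0,"z":0,"ax":0,"ay":0,"az":0,"gripper":1}
    - {"x":0,"y":0,"z":0,"ax":0,"ay":0,"az":0,"gripper":1}

```text
clock: 21.02
position: [446.6, -193.5, 49.6]
ee_rot: [0.051, 0.999, -0.0, 0.0]
contact_force: [-0.2, -0.3, -3.2]
gripper_width: 34.7
grasp_force: 61.8
```

Emit:
send_rows:
  targets:
    - {"x":0,"y":0,"z":0.2,"ax":0,"ay":0,"az":0,"gripper":1}
    - {"x":0,"y":0,"z":0,"ax":0,"ay":0,"az":0,"gripper":1}
    - {"x":0,"y":0,"z":0.1,"ax":0,"ay":0,"az":0,"gripper":1}
    - {"x":0,"y":0,"z":0,"ax":0,"ay":0,"az":0,"gripper":1}
    - {"x":0,"y":0,"z":0,"ax":0,"ay":0,"az":0,"gripper":1}

```text
clock: 21.43
position: [446.6, -193.6, 47.2]
ee_rot: [0.051, 0.999, -0.0, 0.0]
contact_force: [-1.5, 1.2, 4.5]
gripper_width: 34.7
grasp_force: 62.5
```

Emit:
send_rows:
  targets:
    - {"x":0,"y":0,"z":0,"ax":0,"ay":0,"az":0,"gripper":-0.4}
    - {"x":0,"y":0,"z":0,"ax":0,"ay":0,"az":0,"gripper":-0.4}
    - {"x":0,"y":0,"z":0,"ax":0,"ay":0,"az":0,"gripper":-0.4}
    - {"x":0,"y":0,"z":0,"ax":0,"ay":0,"az":0,"gripper":-0.4}
    - {"x":0,"y":0,"z":-1,"ax":0,"ay":0,"az":0,"gripper":-0.4}

```text
clock: 21.85
position: [445.1, -193.3, 54.9]
ee_rot: [0.052, 0.999, 0.0, -0.002]
contact_force: [0.4, -0.9, -1.0]
gripper_width: 60.1
grasp_force: 0.0
```

Emit:
send_rows:
  targets:
    - {"x":0,"y":0,"z":-3,"ax":0,"ay":0,"az":0,"gripper":-0.27}
    - {"x":0,"y":0,"z":-4,"ax":0,"ay":0,"az":0,"gripper":-0.27}
    - {"x":0,"y":0,"z":-4,"ax":0,"ay":0,"az":0,"gripper":-0.27}
    - {"x":0,"y":0,"z":-4,"ax":0,"ay":0,"az":0,"gripper":-0.27}
    - {"x":0,"y":2,"z":0,"ax":0,"ay":0,"az":0,"gripper":-0.27}

```text
clock: 22.27
position: [453.2, -176.0, 214.8]
ee_rot: [0.052, 0.999, -0.002, 0.008]
contact_force: [1.8, 0.1, 0.6]
gripper_width: 54.0
grasp_force: 0.0
```

Emit:
send_rows:
  targets:
    - {"x":0,"y":4,"z":0,"ax":0,"ay":0,"az":0,"gripper":-0.27}
    - {"x":0,"y":4,"z":0,"ax":0,"ay":0,"az":0,"gripper":-0.27}
    - {"x":0,"y":4,"z":0,"ax":0,"ay":0,"az":0,"gripper":-0.27}
    - {"x":0,"y":4,"z":0,"ax":0,"ay":0,"az":0,"gripper":-0.27}
    - {"x":0,"y":4,"z":0,"ax":0,"ay":0,"az":0,"gripper":-0.27}

```text
clock: 22.68
position: [468.7, 27.1, 206.5]
ee_rot: [0.051, 0.999, 0.0, 0.0]
contact_force: [1.4, -0.7, -0.1]
gripper_width: 54.3
grasp_force: 0.0
```

Emit:
send_rows:
  targets:
    - {"x":-0.2,"y":4,"z":0,"ax":0,"ay":0,"az":0,"gripper":-0.27}
    - {"x":-0.2,"y":4,"z":0,"ax":0,"ay":0,"az":0,"gripper":-0.27}
    - {"x":-0.2,"y":4,"z":0,"ax":0,"ay":0,"az":0,"gripper":-0.27}
    - {"x":-0.2,"y":4,"z":0,"ax":0,"ay":0,"az":0,"gripper":-0.27}
    - {"x":0,"y":4,"z":0,"ax":0,"ay":0,"az":0,"gripper":-0.27}

```text
clock: 23.1
position: [497.4, 225.5, 206.3]
ee_rot: [0.051, 0.999, -0.0, 0.0]
contact_force: [1.4, -0.2, 0.3]
gripper_width: 54.0
grasp_force: 0.0
```

Emit:
send_rows:
  targets:
    - {"x":0,"y":4,"z":0,"ax":0,"ay":0,"az":0,"gripper":-0.27}
    - {"x":0,"y":4,"z":0,"ax":0,"ay":0,"az":0,"gripper":-0.27}
    - {"x":0,"y":4,"z":0,"ax":0,"ay":0,"az":0,"gripper":-0.27}
    - {"x":0,"y":3,"z":0,"ax":0,"ay":0,"az":0,"gripper":-0.27}
    - {"x":0,"y":1.5,"z":0,"ax":0,"ay":0,"az":0,"gripper":-0.27}

```text
clock: 23.52
position: [514.3, 391.3, 205.2]
ee_rot: [0.05, 0.999, -0.0, 0.0]
contact_force: [0.6, -0.4, -0.0]
gripper_width: 54.3
grasp_force: 0.0
```

Emit:
send_rows:
  targets:
    - {"x":0,"y":0,"z":0,"ax":0,"ay":0,"az":0,"gripper":-0.27}
    - {"x":0,"y":0,"z":0,"ax":0,"ay":0,"az":0,"gripper":-0.27}
    - {"x":0,"y":0,"z":0,"ax":0,"ay":0,"az":0,"gripper":-0.27}

```text
clock: 23.77
position: [514.1, 386.8, 205.9]
ee_rot: [0.051, 0.999, -0.001, -0.0]
contact_force: [0.6, -0.8, 0.4]
gripper_width: 54.0
grasp_force: 0.0
```

```bash
python3 -c "
from h import *
go(*mould(0,142),56)
blobs('wrist',76,81,800,'w6.png');print();blobs('wrist',82,88,800);print();blobs('top',60,76,60)"
```

```text
t 23.8 pos [514.1 386.8 205.9] shift cm [-0.05  0.59 14.99] rows 3.7 az to mould -0.04 w 54.0 f [ 0.6 -0.8  0.4] tilt [-0.001 -0.001 -1.   ]
[121, 66, 258, 61, 2805] [425.6 340.6] [221.9  49.8] 84.8 z 77.2 mould [-83.7  81.3] board [-139.7  541.8] rgb [186. 183. 200.]
[300, 141, 39, 89, 3196] [512.4 392.7] [36.  88.7] 84.2 z 79.5 mould [ -2.7 142. ] board [-60.9 605.4] rgb [222. 223. 217.]

[368, 57, 45, 198, 5807] [496.8 458.2] [ 28.5 183.2] 84.0 z 85.6 mould [-24.9 205.5] board [-85.4 668.1] rgb [223. 178. 134.]

[114, 103, 7, 30, 65] [854.5 745.9] [ 17.3 115.8] 83.9 z 69.5 mould [301.6 528.3] board [ 229.1 1002.5] rgb [130. 117.  46.]
[122, 102, 39, 3, 68] [911.4 653.2] [150.3   9.4] 89.5 z 69.1 mould [367.6 441.8] board [298.2 918.5] rgb [138.5 126.5  50. ]
[395, 105, 43, 22, 836] [ 870.9 -398.2] [160.6  84.3] 89.1 z 69.9 mould [ 434.7 -608.2] board [ 403.4 -128.4] rgb [148. 113.  82.]
[118, 120, 50, 22, 92] [774.4 628.1] [ 73.  200.6] 22.7 z 68.5 mould [233.8 402.8] board [166.  874.7] rgb [131. 118.  47.]
[297, 130, 21, 15, 64] [776.5  10.1] [44.6 78.4] 20.1 z 66.2 mould [ 299.1 -211.7] board [253.5 262.9] rgb [131.  106.5  85. ]
[357, 214, 12, 25, 235] [ 445.6 -191.7] [36.6 90.6] 85.2 z 69.5 mould [  -9.5 -446.2] board [-46.4  17.3] rgb [201. 201. 194.]
[379, 228, 12, 25, 235] [ 394.5 -269.9] [36.4 90.3] 84.0 z 70.1 mould [ -52.4 -529.2] board [-86.2 -67.1] rgb [201. 201. 194.]
```

Casting3 stands on the board at (-46, 17). I grasp casting4 with the fingers only partly open, because of the end block.

Emit:
send_rows:
  targets:
    - {"x":0,"y":0.6,"z":2.5,"ax":0,"ay":0,"az":0,"gripper":-0.27}
    - {"x":0,"y":0,"z":3,"ax":0,"ay":0,"az":0,"gripper":-0.27}
    - {"x":0,"y":0,"z":3,"ax":0,"ay":0,"az":0,"gripper":-0.27}
    - {"x":0,"y":0,"z":0,"ax":0,"ay":0,"az":0,"gripper":-0.27}
    - {"x":0,"y":0,"z":0,"ax":0,"ay":0,"az":0,"gripper":-0.27}

```text
clock: 24.33
position: [514.8, 392.2, 120.5]
ee_rot: [0.052, 0.999, -0.002, -0.001]
contact_force: [0.0, 0.9, 1.2]
gripper_width: 54.3
grasp_force: 0.0
```

Emit:
send_rows:
  targets:
    - {"x":0,"y":0,"z":2,"ax":0,"ay":0,"az":0,"gripper":-0.27}
    - {"x":0,"y":0,"z":2,"ax":0,"ay":0,"az":0,"gripper":-0.27}
    - {"x":0,"y":0,"z":1.4,"ax":0,"ay":0,"az":0,"gripper":-0.27}
    - {"x":0,"y":0,"z":0.7,"ax":0,"ay":0,"az":0,"gripper":-0.27}
    - {"x":0,"y":0,"z":0.3,"ax":0,"ay":0,"az":0,"gripper":-0.27}

```text
clock: 24.75
position: [515.7, 393.9, 58.5]
ee_rot: [0.051, 0.999, 0.001, 0.001]
contact_force: [-0.8, 0.7, -0.4]
gripper_width: 54.5
grasp_force: 0.0
```

Emit:
send_rows:
  targets:
    - {"x":0,"y":0,"z":0,"ax":0,"ay":0,"az":0,"gripper":-0.27}
    - {"x":0,"y":0,"z":0,"ax":0,"ay":0,"az":0,"gripper":-0.27}

```text
clock: 24.92
position: [515.9, 394.3, 59.2]
ee_rot: [0.051, 0.999, 0.001, 0.001]
contact_force: [0.1, 0.7, 1.8]
gripper_width: 54.3
grasp_force: 0.0
```

```bash
python3 -c "
from h import *
go(*mould(0,142),56)"
```

```text
t 24.9 pos [515.9 394.3  59.2] shift cm [ 0.06 -0.2   0.32] rows 0.1 az to mould -0.0 w 54.3 f [0.1 0.7 1.8] tilt [ 0.002  0.002 -1.   ]
```

Emit:
send_rows:
  targets:
    - {"x":0,"y":-0.2,"z":0.3,"ax":0,"ay":0,"az":0,"gripper":-0.27}
    - {"x":0,"y":0,"z":0,"ax":0,"ay":0,"az":0,"gripper":1}
    - {"x":0,"y":0,"z":0,"ax":0,"ay":0,"az":0,"gripper":1}
    - {"x":0,"y":0,"z":0,"ax":0,"ay":0,"az":0,"gripper":1}
    - {"x":0,"y":0,"z":0,"ax":0,"ay":0,"az":0,"gripper":1}

```text
clock: 25.33
position: [515.0, 391.9, 55.1]
ee_rot: [0.051, 0.999, 0.0, 0.0]
contact_force: [-0.9, -0.3, 2.8]
gripper_width: 35.0
grasp_force: 62.8
```

Emit:
send_rows:
  targets:
    - {"x":0,"y":0,"z":0,"ax":0,"ay":0,"az":0,"gripper":1}
    - {"x":0,"y":0,"z":0,"ax":0,"ay":0,"az":0,"gripper":1}
    - {"x":0,"y":0,"z":0,"ax":0,"ay":0,"az":0,"gripper":1}
    - {"x":0,"y":0,"z":0,"ax":0,"ay":0,"az":0,"gripper":1}

```text
clock: 25.67
position: [515.0, 391.9, 55.1]
ee_rot: [0.051, 0.999, 0.0, 0.0]
contact_force: [-1.2, -0.8, 5.9]
gripper_width: 34.8
grasp_force: 63.1
```

Emit:
send_rows:
  targets:
    - {"x":0,"y":0,"z":-1.0,"ax":0,"ay":0,"az":0,"gripper":1}
    - {"x":0,"y":0,"z":-2.0,"ax":0,"ay":0,"az":0,"gripper":1}
    - {"x":0,"y":0,"z":-3.0,"ax":0,"ay":0,"az":0,"gripper":1}
    - {"x":0,"y":0,"z":-4.0,"ax":0,"ay":0,"az":0,"gripper":1}
    - {"x":0,"y":0,"z":-3.5,"ax":0,"ay":0,"az":0,"gripper":1}

```text
clock: 26.08
position: [514.1, 390.8, 189.7]
ee_rot: [0.051, 0.999, -0.001, -0.001]
contact_force: [0.3, 0.7, -1.9]
gripper_width: 35.1
grasp_force: 62.2
```

Emit:
send_rows:
  targets:
    - {"x":0,"y":0,"z":-2.0,"ax":0,"ay":0,"az":0,"gripper":1}
    - {"x":0,"y":0,"z":0,"ax":0,"ay":0,"az":0,"gripper":1}
    - {"x":0,"y":0,"z":0,"ax":0,"ay":0,"az":0,"gripper":1}

```text
clock: 26.33
position: [514.3, 391.5, 209.5]
ee_rot: [0.052, 0.999, 0.001, -0.0]
contact_force: [0.2, -0.5, -3.8]
gripper_width: 34.8
grasp_force: 62.2
```

```bash
python3 -c "
from h import *
go(*board(-45,92),140)"
```

```text
t 26.3 pos [514.3 391.5 209.5] shift cm [  0.42 -51.27   6.89] rows 12.6 az to mould -0.05 w 34.8 f [ 0.2 -0.5 -3.8] tilt [-0.001  0.001 -1.   ]
```

Emit:
send_rows:
  targets:
    - {"x":0,"y":-1.5,"z":0,"ax":0,"ay":0,"az":0,"gripper":1}
    - {"x":0,"y":-3,"z":0,"ax":0,"ay":0,"az":0,"gripper":1}
    - {"x":0,"y":-3.5,"z":0,"ax":0,"ay":0,"az":0,"gripper":1}
    - {"x":0,"y":-3.5,"z":0,"ax":0,"ay":0,"az":0,"gripper":1}
    - {"x":0,"y":-3.5,"z":0,"ax":0,"ay":0,"az":0,"gripper":1}

```text
clock: 26.75
position: [497.3, 239.9, 205.8]
ee_rot: [0.051, 0.999, -0.002, -0.003]
contact_force: [1.5, -0.4, -3.1]
gripper_width: 35.1
grasp_force: 62.2
```

Emit:
send_rows:
  targets:
    - {"x":0.2,"y":-3.5,"z":0,"ax":0,"ay":0,"az":0,"gripper":1}
    - {"x":0.2,"y":-3.5,"z":0,"ax":0,"ay":0,"az":0,"gripper":1}
    - {"x":0,"y":-3.5,"z":0,"ax":0,"ay":0,"az":0,"gripper":1}
    - {"x":0,"y":-3.5,"z":0,"ax":0,"ay":0,"az":0,"gripper":1}
    - {"x":0,"y":-3.5,"z":0,"ax":0,"ay":0,"az":0,"gripper":1}

```text
clock: 27.17
position: [475.0, 66.5, 206.5]
ee_rot: [0.051, 0.999, -0.001, -0.003]
contact_force: [1.0, -0.3, -3.4]
gripper_width: 35.0
grasp_force: 62.2
```

Emit:
send_rows:
  targets:
    - {"x":0,"y":-3.5,"z":0,"ax":0,"ay":0,"az":0,"gripper":1}
    - {"x":0,"y":-3.5,"z":0,"ax":0,"ay":0,"az":0,"gripper":1}
    - {"x":0,"y":-3.5,"z":0,"ax":0,"ay":0,"az":0,"gripper":1}
    - {"x":0,"y":-3.5,"z":0,"ax":0,"ay":0,"az":0,"gripper":1}
    - {"x":0,"y":-3,"z":0,"ax":0,"ay":0,"az":0,"gripper":1}

```text
clock: 27.58
position: [457.4, -102.3, 206.6]
ee_rot: [0.052, 0.999, -0.0, -0.003]
contact_force: [0.9, -0.6, -3.4]
gripper_width: 35.0
grasp_force: 62.2
```

Emit:
send_rows:
  targets:
    - {"x":0,"y":-1.8,"z":1,"ax":0,"ay":0,"az":0,"gripper":1}
    - {"x":0,"y":0,"z":3,"ax":0,"ay":0,"az":0,"gripper":1}
    - {"x":0,"y":0,"z":3,"ax":0,"ay":0,"az":0,"gripper":1}
    - {"x":0,"y":0,"z":2.0,"ax":0,"ay":0,"az":0,"gripper":1}
    - {"x":0,"y":0,"z":1.0,"ax":0,"ay":0,"az":0,"gripper":1}

```text
clock: 28.0
position: [453.5, -118.6, 104.0]
ee_rot: [0.052, 0.999, -0.0, -0.006]
contact_force: [-0.3, 0.2, -3.2]
gripper_width: 35.0
grasp_force: 62.0
```

Emit:
send_rows:
  targets:
    - {"x":0,"y":0,"z":0,"ax":0,"ay":0,"az":0,"gripper":1}
    - {"x":0,"y":0,"z":0,"ax":0,"ay":0,"az":0,"gripper":1}
    - {"x":0,"y":0,"z":0,"ax":0,"ay":0,"az":0,"gripper":1}

```text
clock: 28.25
position: [458.2, -118.3, 109.1]
ee_rot: [0.051, 0.999, -0.0, -0.0]
contact_force: [0.6, 0.8, -2.8]
gripper_width: 35.0
grasp_force: 62.0
```

```bash
python3 -c "
from h import *
go(*board(-45,92),48.5);snap('wrist','w7.png')"
```

```text
t 28.2 pos [ 458.2 -118.3  109.1] shift cm [0.09 0.03 6.06] rows 1.5 az to mould -0.01 w 35.0 f [ 0.6  0.8 -2.8] tilt [-0.001 -0.    -1.   ]
```

View pics/w7.png

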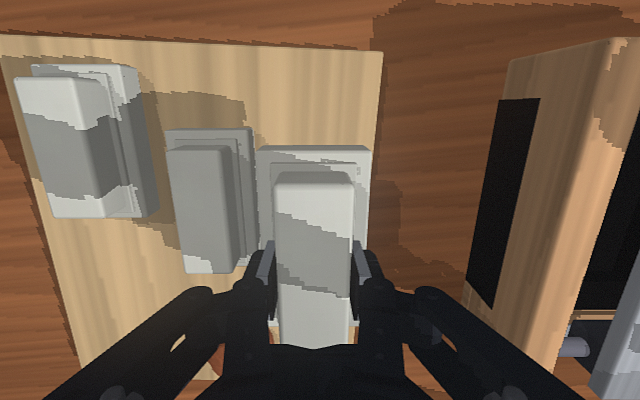

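The wrist view shows two castings already standing on the board at (75,140) and (210,195), with casting4 held clear of them at (315,240).

Emit:
send_rows:
  targets:
    - {"x":0,"y":0,"z":1.8,"ax":0,"ay":0,"az":0,"gripper":1}
    - {"x":0,"y":0,"z":2.0,"ax":0,"ay":0,"az":0,"gripper":1}
    - {"x":0,"y":0,"z":1.3,"ax":0,"ay":0,"az":0,"gripper":1}
    - {"x":0,"y":0,"z":0.6,"ax":0,"ay":0,"az":0,"gripper":1}
    - {"x":0,"y":0,"z":0.2,"ax":0,"ay":0,"az":0,"gripper":1}

```text
clock: 28.72
position: [458.1, -118.3, 50.0]
ee_rot: [0.051, 0.999, -0.0, -0.0]
contact_force: [-0.5, -0.4, -2.7]
gripper_width: 35.1
grasp_force: 62.1
```

Emit:
send_rows:
  targets:
    - {"x":0,"y":0,"z":0,"ax":0,"ay":0,"az":0,"gripper":1}
    - {"x":0,"y":0,"z":0,"ax":0,"ay":0,"az":0,"gripper":1}
    - {"x":0,"y":0,"z":0,"ax":0,"ay":0,"az":0,"gripper":1}

```text
clock: 28.97
position: [459.1, -118.2, 51.3]
ee_rot: [0.051, 0.999, 0.0, 0.001]
contact_force: [0.4, 0.1, -3.2]
gripper_width: 34.9
grasp_force: 62.1
```

Emit:
send_rows:
  targets:
    - {"x":0,"y":0,"z":0.3,"ax":0,"ay":0,"az":0,"gripper":1}
    - {"x":0,"y":0,"z":0,"ax":0,"ay":0,"az":0,"gripper":1}
    - {"x":0,"y":0,"z":0.2,"ax":0,"ay":0,"az":0,"gripper":1}
    - {"x":0,"y":0,"z":0,"ax":0,"ay":0,"az":0,"gripper":1}
    - {"x":0,"y":0,"z":0,"ax":0,"ay":0,"az":0,"gripper":1}

```text
clock: 29.38
position: [458.6, -118.3, 46.1]
ee_rot: [0.051, 0.999, -0.0, 0.0]
contact_force: [-2.9, -0.1, 4.3]
gripper_width: 35.2
grasp_force: 63.1
```

Emit:
send_rows:
  targets:
    - {"x":0,"y":0,"z":0,"ax":0,"ay":0,"az":0,"gripper":-0.27}
    - {"x":0,"y":0,"z":0,"ax":0,"ay":0,"az":0,"gripper":-0.27}
    - {"x":0,"y":0,"z":0,"ax":0,"ay":0,"az":0,"gripper":-0.27}
    - {"x":0,"y":0,"z":0,"ax":0,"ay":0,"az":0,"gripper":-0.27}
    - {"x":0,"y":0,"z":-1,"ax":0,"ay":0,"az":0,"gripper":-0.27}

```text
clock: 29.8
position: [457.0, -118.3, 53.9]
ee_rot: [0.052, 0.999, -0.0, -0.002]
contact_force: [0.1, 0.3, 0.1]
gripper_width: 54.7
grasp_force: 0.0
```

Emit:
send_rows:
  targets:
    - {"x":0,"y":0,"z":-3,"ax":0,"ay":0,"az":0,"gripper":-0.27}
    - {"x":0,"y":0,"z":-4,"ax":0,"ay":0,"az":0,"gripper":-0.27}
    - {"x":0,"y":0,"z":-4,"ax":0,"ay":0,"az":0,"gripper":-0.27}
    - {"x":0,"y":0,"z":-4,"ax":0,"ay":0,"az":0,"gripper":-1}
    - {"x":-1,"y":2,"z":-2,"ax":0,"ay":0,"az":0,"gripper":-1}

```text
clock: 30.22
position: [470.8, -100.9, 230.6]
ee_rot: [0.052, 0.999, -0.0, 0.004]
contact_force: [1.1, -0.0, 0.5]
gripper_width: 75.9
grasp_force: 0.0
```

Emit:
send_rows:
  targets:
    - {"x":-1,"y":4,"z":0,"ax":0,"ay":0,"az":0,"gripper":-1}
    - {"x":-1,"y":4,"z":0,"ax":0,"ay":0,"az":0,"gripper":-1}
    - {"x":-1,"y":4,"z":0,"ax":0,"ay":0,"az":0,"gripper":-1}
    - {"x":-1,"y":4,"z":0,"ax":0,"ay":0,"az":0,"gripper":-1}
    - {"x":-0.9,"y":4,"z":0,"ax":0,"ay":0,"az":0,"gripper":-1}

```text
clock: 30.63
position: [539.8, 96.4, 225.4]
ee_rot: [0.051, 0.999, 0.0, 0.0]
contact_force: [1.1, -1.0, 0.3]
gripper_width: 85.1
grasp_force: 0.0
```

Emit:
send_rows:
  targets:
    - {"x":0,"y":3.5,"z":0,"ax":0,"ay":0,"az":0,"gripper":-1}
    - {"x":0,"y":1.8,"z":0,"ax":0,"ay":0,"az":0,"gripper":-1}
    - {"x":0,"y":0,"z":0,"ax":0,"ay":0,"az":0,"gripper":-1}
    - {"x":0,"y":0,"z":0,"ax":0,"ay":0,"az":0,"gripper":-1}
    - {"x":0,"y":0,"z":0,"ax":0,"ay":0,"az":0,"gripper":-1}

```text
clock: 31.05
position: [544.5, 146.7, 225.0]
ee_rot: [0.051, 0.999, -0.0, -0.0]
contact_force: [-0.5, 0.1, 0.6]
gripper_width: 85.4
grasp_force: 0.0
```

```bash
python3 -c "
from h import *
go(*mould(55,-95.5),119)
blobs('wrist',148,156,800);print();blobs('top',60,76,100)"
```

```text
t 31.1 pos [544.5 146.7 225. ] shift cm [-0.07  0.41 10.6 ] rows 2.6 az to mould -0.03 w 85.4 f [-0.5  0.1  0.6] tilt [-0.001 -0.    -1.   ]
[265, 0, 109, 95, 8600] [431.4 162.4] [71.6 56.9] 84.3 z 153.5 mould [-59.8 -95.4] board [-109.3  366.1] rgb [84. 85. 93.]
[305, 163, 26, 83, 2015] [542.9 150.6] [19.7 69.1] 84.4 z 152.2 mould [ 52.3 -95.7] board [  2.7 369.8] rgb [100.  73.  63.]

[114, 103, 29, 35, 106] [868.2 730.1] [ 81.7 166.7] 55.5 z 67.9 mould [316.8 513.9] board [244.9 988.7] rgb [130. 118.  46.]
[395, 105, 43, 22, 840] [ 870.6 -398.7] [ 82.8 161.6] 0.4 z 69.8 mould [ 434.4 -608.7] board [ 403.2 -128.9] rgb [147. 113.  81.]
[337, 210, 12, 25, 224] [ 459.  -117.2] [36.  90.5] 84.3 z 70.5 mould [  -3.7 -370.7] board [-43.3  93. ] rgb [177.5 178.  171.5]
[357, 214, 12, 25, 227] [ 445.4 -192.4] [36.1 89.5] 84.2 z 70.0 mould [  -9.6 -446.9] board [-46.4  16.7] rgb [179. 179. 172.]
[379, 228, 12, 25, 233] [ 394.4 -269.8] [36.9 89.5] 85.3 z 70.1 mould [ -52.5 -529.2] board [-86.3 -67.1] rgb [160. 160. 153.]
[170, 293, 7, 85, 125] [ 56.9 481.4] [  6.9 286.6] 89.9 z 68.0 mould [-464.9  183.7] board [-524.3  630.3] rgb [105. 107. 108.]
```

All three castings stand on the board. I grip the handle for parking.

Emit:
send_rows:
  targets:
    - {"x":0,"y":0.4,"z":3,"ax":0,"ay":0,"az":0,"gripper":-1}
    - {"x":0,"y":0,"z":3.5,"ax":0,"ay":0,"az":0,"gripper":-1}
    - {"x":0,"y":0,"z":2.5,"ax":0,"ay":0,"az":0,"gripper":-1}
    - {"x":0,"y":0,"z":1.4,"ax":0,"ay":0,"az":0,"gripper":-1}
    - {"x":0,"y":0,"z":0,"ax":0,"ay":0,"az":0,"gripper":1}

```text
clock: 31.57
position: [543.0, 148.9, 117.9]
ee_rot: [0.052, 0.999, -0.002, -0.003]
contact_force: [-0.2, -0.2, -0.2]
gripper_width: 75.3
grasp_force: 0.0
```

Emit:
send_rows:
  targets:
    - {"x":0,"y":0,"z":0,"ax":0,"ay":0,"az":0,"gripper":1}
    - {"x":0,"y":0,"z":0,"ax":0,"ay":0,"az":0,"gripper":1}
    - {"x":0,"y":0,"z":0,"ax":0,"ay":0,"az":0,"gripper":1}
    - {"x":0,"y":0,"z":0,"ax":0,"ay":0,"az":0,"gripper":1}
    - {"x":0,"y":0,"z":0,"ax":0,"ay":0,"az":0,"gripper":1}

```text
clock: 31.98
position: [546.0, 151.2, 123.0]
ee_rot: [0.051, 0.999, 0.0, 0.001]
contact_force: [-0.5, -1.7, 3.3]
gripper_width: 19.1
grasp_force: 61.3
```

Emit:
send_rows:
  targets:
    - {"x":0,"y":0,"z":0,"ax":0,"ay":0,"az":0,"gripper":1}
    - {"x":0,"y":0,"z":0,"ax":0,"ay":0,"az":0,"gripper":1}

```text
clock: 32.15
position: [546.0, 151.2, 123.0]
ee_rot: [0.051, 0.999, 0.0, 0.001]
contact_force: [-1.8, -1.6, 5.8]
gripper_width: 19.2
grasp_force: 61.5
```

```bash
python3 -c "
from h import *
go(*mould(55,0),119)"
```

```text
t 32.1 pos [546.  151.2 123. ] shift cm [0.04 9.48 0.4 ] rows 2.3 az to mould -0.01 w 19.2 f [-1.8 -1.6  5.8] tilt [ 0.002  0.    -1.   ]
```

Emit:
send_rows:
  targets:
    - {"x":0,"y":1.5,"z":0,"ax":0,"ay":0,"az":0,"gripper":1}
    - {"x":0,"y":2.2,"z":0,"ax":0,"ay":0,"az":0,"gripper":1}
    - {"x":0,"y":2.2,"z":0,"ax":0,"ay":0,"az":0,"gripper":1}
    - {"x":0,"y":2.0,"z":0,"ax":0,"ay":0,"az":0,"gripper":1}
    - {"x":0,"y":1.1,"z":0,"ax":0,"ay":0,"az":0,"gripper":1}

```text
clock: 32.57
position: [555.4, 242.1, 123.0]
ee_rot: [0.051, 0.999, 0.0, 0.001]
contact_force: [0.3, -3.8, 6.8]
gripper_width: 19.2
grasp_force: 61.5
```

Emit:
send_rows:
  targets:
    - {"x":0,"y":0.5,"z":0,"ax":0,"ay":0,"az":0,"gripper":1}
    - {"x":0,"y":0,"z":0,"ax":0,"ay":0,"az":0,"gripper":1}
    - {"x":0,"y":0,"z":0,"ax":0,"ay":0,"az":0,"gripper":1}

```text
clock: 32.82
position: [556.0, 247.5, 123.0]
ee_rot: [0.051, 0.999, 0.001, 0.002]
contact_force: [-0.2, 2.6, 4.8]
gripper_width: 18.9
grasp_force: 61.3
```

Emit:
send_rows:
  targets:
    - {"x":0,"y":0,"z":0,"ax":0,"ay":0,"az":0,"gripper":-1}
    - {"x":0,"y":0,"z":0,"ax":0,"ay":0,"az":0,"gripper":-1}
    - {"x":0,"y":0,"z":0,"ax":0,"ay":0,"az":0,"gripper":-1}
    - {"x":0,"y":0,"z":0,"ax":0,"ay":0,"az":0,"gripper":-1}
    - {"x":0,"y":0,"z":-1,"ax":0,"ay":0,"az":0,"gripper":-1}

```text
clock: 33.23
position: [553.6, 244.6, 129.3]
ee_rot: [0.052, 0.999, -0.001, -0.002]
contact_force: [-0.7, -0.2, 0.2]
gripper_width: 78.0
grasp_force: 0.0
```

Emit:
send_rows:
  targets:
    - {"x":0,"y":0,"z":-3,"ax":0,"ay":0,"az":0,"gripper":-1}
    - {"x":-1,"y":0,"z":-3,"ax":0,"ay":0,"az":0,"gripper":-1}
    - {"x":-1,"y":0,"z":-2,"ax":0,"ay":0,"az":0,"gripper":-1}
    - {"x":-0.5,"y":0,"z":0,"ax":0,"ay":0,"az":0,"gripper":-1}
    - {"x":0,"y":0,"z":0,"ax":0,"ay":0,"az":0,"gripper":-1}

```text
clock: 33.65
position: [581.2, 243.3, 213.2]
ee_rot: [0.052, 0.999, 0.001, 0.002]
contact_force: [-0.6, -0.2, 0.7]
gripper_width: 85.4
grasp_force: 0.0
```

```bash
python3 -c "
from h import *
go(*mould(55,0),119)
blobs('wrist',148,156,800,'w8.png')
a=cv2.imread('pics/w8.png'); cv2.imwrite('pics/w8c.png',cv2.resize(a[150:280,220:400],(792,572),interpolation=cv2.INTER_NEAREST))
for n in ('carriage_pointer','centre_mark'): print(n,arm.boxes_of('wrist',n)[:3])
"
```

```text
t 33.6 pos [581.2 243.3 213.2] shift cm [ 2.63 -0.06  9.42] rows 2.4 az to mould -0.07 w 85.4 f [-0.6 -0.2  0.7] tilt [ 0.003  0.002 -1.   ]
[259, 0, 114, 50, 4183] [455. 258.] [68.2 27. ] 84.0 z 151.8 mould [-46.1   2.1] board [-99.2 464. ] rgb [ 92.  93. 102.]
[302, 129, 28, 93, 2342] [551.8 247.9] [19.6 68.8] 83.8 z 150.4 mould [51.2  1.9] board [ -1.9 467.4] rgb [109.  80.  69.]
carriage_pointer [{'rect': [216.4, 0.0, 196.3, 234.6], 'score': 0.86}, {'rect': [246.2, 297.4, 56.9, 58.6], 'score': 0.51}]
centre_mark [{'rect': [39.6, 1.0, 543.8, 236.4], 'score': 0.87}]
```

View pics/w8c.png

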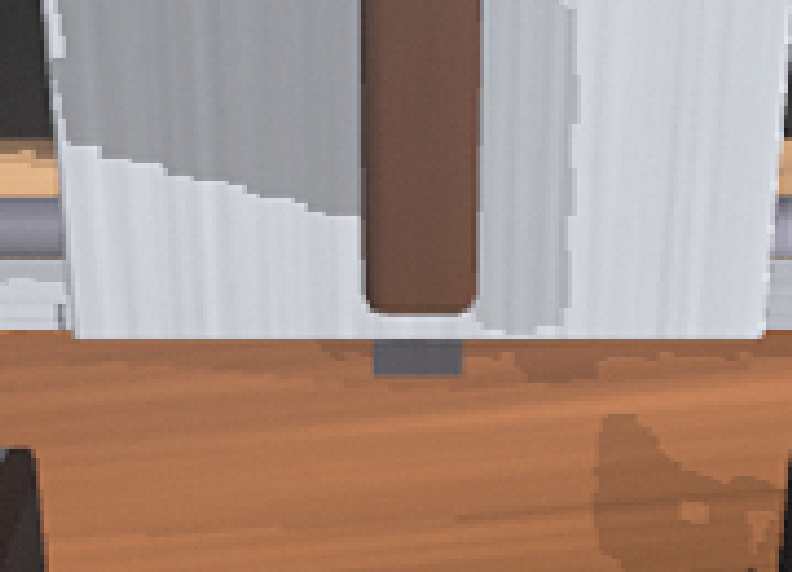

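The plate's overhang hides the mark from above; the pointer is at crop (418,357). I work out the mark's position from the earlier wrist pictures, where the scale was uncovered, and from the scene camera.

```bash
python3 - <<'E'
from h import *
z=np.load('/tmp/wrist.npz'); s=arm.read_state(); A=R.from_quat(s['ee_rot']).as_matrix(); T=z['T']
tc=A.T@(T[:3,3]-s['position']); Rc=A.T@T[:3,:3]; print(tc,z['cx'],z['cy'])
fx,fy,cx,cy=[float(z[k]) for k in('fx','fy','cx','cy')]
def ray(pos,q,u,v,h):
    A=R.from_quat(q).as_matrix(); o=np.array(pos)+A@tc; d=A@Rc@np.array([(u-cx)/fx,(v-cy)/fy,1.]); p=o+d*(h-o[2])/d[2]; c=p[:2]-C; return np.round([c@ex,c@ey],1)
q=[0.0511,0.9987,0,0]
crops=[]
for f,pos,c in(('w2',[494.8,202.8,199.8],(200,390)),('w4',[505.2,296.1,195.0],(240,430))):
    im=cv2.imread('pics/%s.png'%f); g=im.min(2).astype(int)
    crops.append(cv2.resize(im[265:305,c[0]:c[0]+190],(760,160),interpolation=cv2.INTER_NEAREST))
    for v in range(280,292,2):
        row=g[v,c[0]:c[1]]; k=np.where(row<70)[0]+c[0]
        print(f,v,k.tolist()[:30],[ray(pos,q,u,v,17).tolist() for u in (k[:1].tolist()+k[-1:].tolist())] if len(k) else '')
im,d,m=snap('scene'); crops.append(cv2.resize(im[225:300,330:450,::-1],(760,475-200+0)[0:2] if 0 else (760,240*2),interpolation=cv2.INTER_CUBIC)[:270])
cv2.imwrite('pics/mark.png',np.vstack(crops))
P=cloud(d,m); print(P[265,390])
E
```

```text
[  79.02723003    0.47334517 -144.20233705] 313.1086789868758 197.374503607432
w2 280 [204, 205, 206, 207, 208, 209, 210, 211, 212, 213, 214, 215, 216, 217, 218, 219, 220, 221, 222, 223, 224, 225, 226, 227, 228, 229] [[139.3, -189.7], [139.4, -157.2]]
w2 282 [203, 204, 205, 206, 207, 208, 209, 210, 211, 212, 213, 214, 215, 216, 217, 218, 219, 220, 221, 222, 223, 224, 225, 226, 227, 228, 229] [[142.3, -191.4], [142.4, -157.5]]
w2 284 [202, 203, 204, 205, 206, 207, 208, 209, 210, 211, 212, 213, 214, 215, 216, 217, 218, 219, 220, 221, 222, 223, 224, 225, 226, 227, 228, 229, 349, 350] [[145.3, -193.0], [146.0, 0.6]]
w2 286 [201, 202, 203, 204, 205, 206, 207, 208, 209, 210, 211, 212, 213, 214, 215, 216, 217, 218, 219, 220, 221, 222, 223, 224, 225, 226, 227, 228, 229, 349] [[148.4, -194.7], [149.1, 2.0]]
w2 288 [200, 201, 202, 203, 204, 205, 206, 207, 208, 209, 210, 211, 212, 213, 214, 215, 216, 217, 218, 219, 220, 221, 222, 223, 224, 225, 226, 227, 228, 229] [[151.4, -196.4], [152.3, 41.6]]
w2 290 [200, 201, 202, 203, 204, 205, 206, 207, 208, 209, 210, 211, 212, 213, 214, 215, 216, 217, 2
[... 578 characters left out ...]
95, 396, 397, 398, 399, 400, 401, 402, 403, 404, 405] [[143.0, -48.1], [143.9, 195.8]]
w4 286 [240, 241, 242, 243, 244, 278, 279, 382, 383, 384, 385, 386, 387, 388, 389, 390, 391, 392, 393, 394, 395, 396, 397, 398, 399, 400, 401, 402, 403, 404] [[146.0, -48.3], [146.9, 196.2]]
w4 288 [240, 241, 242, 243, 277, 278, 279, 382, 383, 384, 385, 386, 387, 388, 389, 390, 391, 392, 393, 394, 395, 396, 397, 398, 399, 400, 401, 402, 403, 404] [[149.1, -48.6], [149.9, 196.6]]
w4 290 [240, 241, 242, 243, 247, 248, 249, 250, 251, 252, 253, 254, 255, 256, 257, 258, 259, 260, 261, 262, 263, 264, 265, 266, 267, 268, 269, 270, 271, 272] [[152.1, -48.8], [153.0, 196.9]]
[619.65106214 261.35343663  65.21560429]
```

View pics/mark.png

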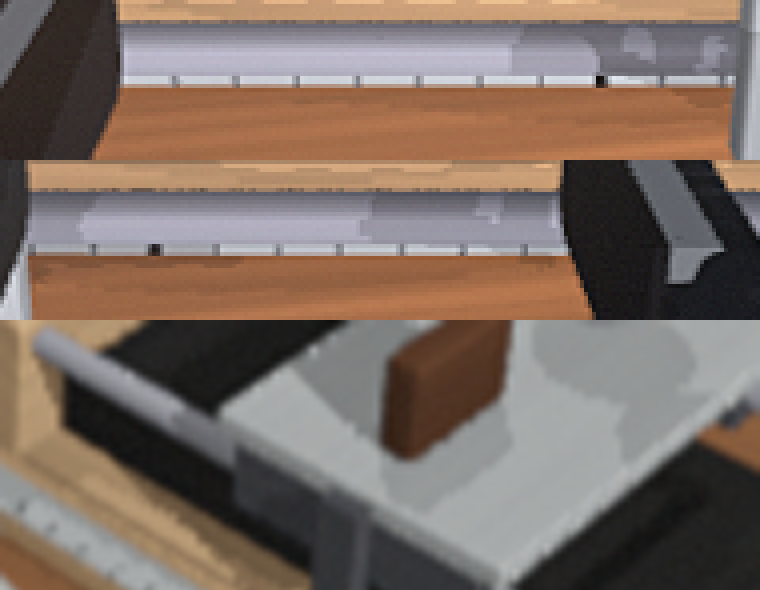

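The black centre line shows at mark.png (600,81) and (155,250); positions agree only to about ±1 mm. To look straight down at pointer and mark, I move the wrist camera out past the scale, high above the bottle.

Emit:
send_rows:
  targets:
    - {"x":-1.5,"y":0,"z":-1.5,"ax":0,"ay":0,"az":0,"gripper":-1}
    - {"x":-3,"y":0,"z":0,"ax":0,"ay":0,"az":0,"gripper":-1}
    - {"x":-3,"y":0,"z":0,"ax":0,"ay":0,"az":0,"gripper":-1}
    - {"x":-3,"y":0,"z":0,"ax":0,"ay":0,"az":0,"gripper":-1}
    - {"x":-3,"y":0,"z":0,"ax":0,"ay":0,"az":0,"gripper":-1}

```text
clock: 34.27
position: [714.6, 229.2, 225.2]
ee_rot: [0.051, 0.999, -0.001, -0.001]
contact_force: [0.4, 0.1, -0.2]
gripper_width: 85.4
grasp_force: 0.0
```

Emit:
send_rows:
  targets:
    - {"x":-1.5,"y":0,"z":0,"ax":0,"ay":0,"az":0,"gripper":-1}
    - {"x":0,"y":0,"z":0,"ax":0,"ay":0,"az":0,"gripper":-1}
    - {"x":0,"y":0,"z":0,"ax":0,"ay":0,"az":0,"gripper":-1}
    - {"x":0,"y":0,"z":0,"ax":0,"ay":0,"az":0,"gripper":-1}
    - {"x":0,"y":0,"z":0,"ax":0,"ay":0,"az":0,"gripper":-1}

```text
clock: 34.68
position: [728.0, 228.2, 226.6]
ee_rot: [0.051, 0.999, -0.0, -0.0]
contact_force: [-0.4, -1.0, 0.5]
gripper_width: 85.5
grasp_force: 0.0
```

```bash
python3 - <<'E'
from h import *
go(*mould(55,0),225)
im,d,m=snap('wrist','w9.png')
cv2.imwrite('pics/w9c.png',cv2.resize(im[0:130,225:405,::-1],(792,572),interpolation=cv2.INTER_NEAREST))
E
```

```text
t 34.7 pos [728.  228.2 226.6] shift cm [17.36 -0.02  0.17] rows 4.2 az to mould 0.04 w 85.5 f [-0.4 -1.   0.5] tilt [-0. -0. -1.]
```

View pics/w9c.png

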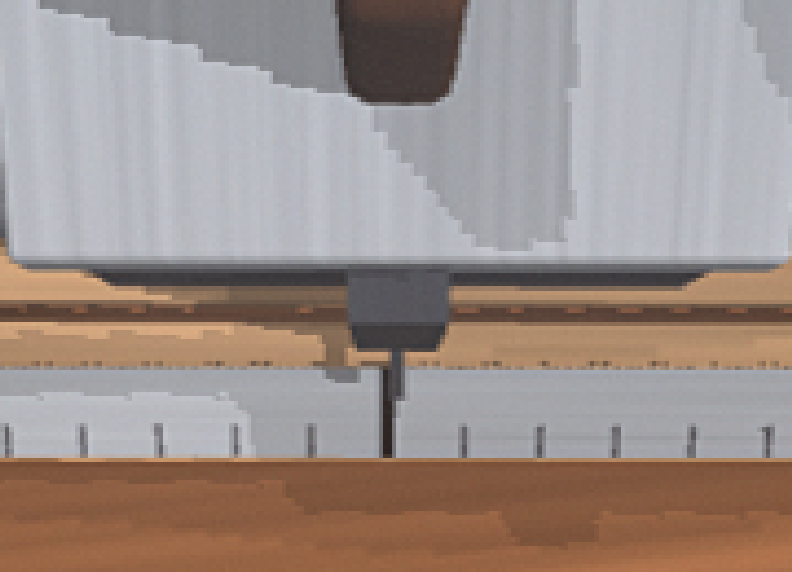

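The wrist view shows the centre line at crop x≈388 and the pointer tip at x≈397. With ticks 20 mm apart (76 px) the carriage is about 2.2 mm too far to +y, so I go back to nudge it.

Emit:
send_rows:
  targets:
    - {"x":2,"y":0,"z":0,"ax":0,"ay":0,"az":0,"gripper":-1}
    - {"x":3.5,"y":0,"z":0,"ax":0,"ay":0,"az":0,"gripper":-1}
    - {"x":3.5,"y":0,"z":0,"ax":0,"ay":0,"az":0,"gripper":-1}
    - {"x":3.5,"y":0,"z":0,"ax":0,"ay":0,"az":0,"gripper":-1}
    - {"x":3.2,"y":0,"z":0,"ax":0,"ay":0,"az":0,"gripper":-1}

```text
clock: 35.15
position: [570.2, 243.8, 227.1]
ee_rot: [0.051, 0.999, 0.0, 0.0]
contact_force: [0.5, 1.1, -0.6]
gripper_width: 85.6
grasp_force: 0.0
```

Emit:
send_rows:
  targets:
    - {"x":1.6,"y":0,"z":0,"ax":0,"ay":0,"az":0,"gripper":-1}
    - {"x":0,"y":0,"z":0,"ax":0,"ay":0,"az":0,"gripper":-1}
    - {"x":0,"y":0,"z":0,"ax":0,"ay":0,"az":0,"gripper":-1}
    - {"x":0,"y":0,"z":0,"ax":0,"ay":0,"az":0,"gripper":-1}

```text
clock: 35.48
position: [557.3, 245.8, 227.1]
ee_rot: [0.051, 0.999, 0.0, 0.001]
contact_force: [0.8, 1.4, 0.2]
gripper_width: 85.6
grasp_force: 0.0
```

```bash
python3 -c "
from h import *
go(*mould(55,1),119)"
```

```text
t 35.5 pos [557.3 245.8 227.1] shift cm [ 0.21  0.05 10.81] rows 2.6 az to mould 0.01 w 85.6 f [0.8 1.4 0.2] tilt [ 0.001  0.001 -1.   ]
```

Emit:
send_rows:
  targets:
    - {"x":0,"y":0,"z":3,"ax":0,"ay":0,"az":0,"gripper":-1}
    - {"x":0,"y":0,"z":3.5,"ax":0,"ay":0,"az":0,"gripper":-1}
    - {"x":0,"y":0,"z":2.6,"ax":0,"ay":0,"az":0,"gripper":-1}
    - {"x":0,"y":0,"z":1.4,"ax":0,"ay":0,"az":0,"gripper":-1}
    - {"x":0,"y":0,"z":0,"ax":0,"ay":0,"az":0,"gripper":1}

```text
clock: 35.9
position: [555.8, 243.8, 116.6]
ee_rot: [0.052, 0.999, -0.003, -0.003]
contact_force: [0.2, -0.2, -1.0]
gripper_width: 75.7
grasp_force: 0.0
```

Emit:
send_rows:
  targets:
    - {"x":0,"y":0,"z":0,"ax":0,"ay":0,"az":0,"gripper":1}
    - {"x":0,"y":0,"z":0,"ax":0,"ay":0,"az":0,"gripper":1}
    - {"x":0,"y":0,"z":0,"ax":0,"ay":0,"az":0,"gripper":1}
    - {"x":0,"y":0,"z":0,"ax":0,"ay":0,"az":0,"gripper":1}
    - {"x":0,"y":0,"z":0,"ax":0,"ay":0,"az":0,"gripper":1}

```text
clock: 36.32
position: [557.9, 246.1, 123.1]
ee_rot: [0.051, 0.999, 0.001, 0.001]
contact_force: [-0.8, 0.8, 2.0]
gripper_width: 19.3
grasp_force: 60.3
```

Emit:
send_rows:
  targets:
    - {"x":0,"y":0,"z":0,"ax":0,"ay":0,"az":0,"gripper":1}
    - {"x":0,"y":0,"z":0,"ax":0,"ay":0,"az":0,"gripper":1}
    - {"x":0,"y":0,"z":0,"ax":0,"ay":0,"az":0,"gripper":1}

```text
clock: 36.57
position: [557.9, 246.1, 123.0]
ee_rot: [0.051, 0.999, 0.001, 0.001]
contact_force: [0.3, 0.3, 6.3]
gripper_width: 19.1
grasp_force: 60.8
```

```bash
python3 -c "
from h import *
go(*mould(55,-0.1),119)"
```

```text
t 36.6 pos [557.9 246.1 123. ] shift cm [ 0.26 -0.09  0.4 ] rows 0.1 az to mould 0.0 w 19.1 f [0.3 0.3 6.3] tilt [ 0.003  0.002 -1.   ]
```

Emit:
send_rows:
  targets:
    - {"x":0,"y":-0.1,"z":0,"ax":0,"ay":0,"az":0,"gripper":1}
    - {"x":0,"y":0,"z":0,"ax":0,"ay":0,"az":0,"gripper":1}
    - {"x":0,"y":0,"z":0,"ax":0,"ay":0,"az":0,"gripper":1}
    - {"x":0,"y":0,"z":0,"ax":0,"ay":0,"az":0,"gripper":1}

```text
clock: 36.9
position: [557.9, 245.5, 123.0]
ee_rot: [0.051, 0.999, 0.001, 0.002]
contact_force: [-1.3, 2.2, 6.7]
gripper_width: 19.0
grasp_force: 60.8
```

```bash
python3 -c "
from h import *
go(*mould(55,-0.1),119)"
```

```text
t 36.9 pos [557.9 245.5 123. ] shift cm [ 0.26 -0.03  0.4 ] rows 0.1 az to mould 0.01 w 19.0 f [-1.3  2.2  6.7] tilt [ 0.003  0.002 -1.   ]
```

Close enough; I release, rise and check.

Emit:
send_rows:
  targets:
    - {"x":0,"y":0,"z":0,"ax":0,"ay":0,"az":0,"gripper":-1}
    - {"x":0,"y":0,"z":0,"ax":0,"ay":0,"az":0,"gripper":-1}
    - {"x":0,"y":0,"z":0,"ax":0,"ay":0,"az":0,"gripper":-1}
    - {"x":0,"y":0,"z":0,"ax":0,"ay":0,"az":0,"gripper":-1}
    - {"x":0,"y":0,"z":-1,"ax":0,"ay":0,"az":0,"gripper":-1}

```text
clock: 37.32
position: [555.4, 243.5, 129.2]
ee_rot: [0.052, 0.999, -0.002, -0.002]
contact_force: [-0.5, -0.1, -1.0]
gripper_width: 78.5
grasp_force: 0.0
```

Emit:
send_rows:
  targets:
    - {"x":0,"y":0,"z":-3,"ax":0,"ay":0,"az":0,"gripper":-1}
    - {"x":0,"y":0,"z":-4,"ax":0,"ay":0,"az":0,"gripper":-1}
    - {"x":0,"y":0,"z":-3,"ax":0,"ay":0,"az":0,"gripper":-1}
    - {"x":-1,"y":0,"z":0,"ax":0,"ay":0,"az":0,"gripper":-1}
    - {"x":-3,"y":0,"z":0,"ax":0,"ay":0,"az":0,"gripper":-1}

```text
clock: 37.73
position: [595.9, 241.5, 236.3]
ee_rot: [0.05, 0.999, 0.002, 0.002]
contact_force: [0.0, 0.0, -0.9]
gripper_width: 85.9
grasp_force: 0.0
```

Emit:
send_rows:
  targets:
    - {"x":-3.5,"y":0,"z":0,"ax":0,"ay":0,"az":0,"gripper":-1}
    - {"x":-3.5,"y":0,"z":0,"ax":0,"ay":0,"az":0,"gripper":-1}
    - {"x":-3.5,"y":0,"z":0,"ax":0,"ay":0,"az":0,"gripper":-1}
    - {"x":-2,"y":0,"z":0,"ax":0,"ay":0,"az":0,"gripper":-1}
    - {"x":-0.8,"y":0,"z":0,"ax":0,"ay":0,"az":0,"gripper":-1}

```text
clock: 38.15
position: [731.6, 225.4, 229.6]
ee_rot: [0.052, 0.999, -0.0, -0.0]
contact_force: [-0.3, 0.1, -0.6]
gripper_width: 85.9
grasp_force: 0.0
```

Emit:
send_rows:
  targets:
    - {"x":0,"y":0,"z":0,"ax":0,"ay":0,"az":0,"gripper":-1}
    - {"x":0,"y":0,"z":0,"ax":0,"ay":0,"az":0,"gripper":-1}
    - {"x":0,"y":0,"z":0,"ax":0,"ay":0,"az":0,"gripper":-1}

```text
clock: 38.4
position: [728.4, 226.8, 231.6]
ee_rot: [0.051, 0.999, -0.0, -0.0]
contact_force: [0.4, 0.4, -0.5]
gripper_width: 85.7
grasp_force: 0.0
```

```bash
python3 - <<'E'
from h import *
go(*mould(55,0),225)
im,d,m=snap('wrist','w10.png')
a=cv2.resize(im[60:110,265:365,::-1],(600,300),interpolation=cv2.INTER_NEAREST)
print('wrist'); blobs('top',60,76,150,'top10.png'); print(); blobs('top',28,38,100)
t=cv2.imread('pics/top10.png')[150:270,160:440]
t=cv2.resize(t,(600,257),interpolation=cv2.INTER_CUBIC)
cv2.imwrite('pics/fin.png',np.vstack([a,t]))
E
```

```text
t 38.4 pos [728.4 226.8 231.6] shift cm [17.41  0.1   0.67] rows 4.2 az to mould -0.0 w 85.7 f [ 0.4  0.4 -0.5] tilt [-0. -0. -1.]
wrist
[113, 103, 47, 35, 151] [885.  697.5] [103.7 211.1] 40.0 z 67.4 mould [336.8 483.2] board [265.9 958.8] rgb [128. 116.  45.]
[395, 105, 43, 22, 841] [ 869.7 -399.5] [ 83.5 162.7] 0.6 z 69.7 mould [ 433.6 -609.6] board [ 402.4 -129.9] rgb [147. 112.  81.]
[337, 210, 12, 25, 222] [ 458.1 -117.2] [35.7 89.2] 83.6 z 70.1 mould [  -4.6 -370.8] board [-44.2  92.9] rgb [198. 198. 191.]
[357, 214, 12, 25, 226] [ 445.6 -192.2] [36.4 89.9] 84.8 z 69.3 mould [  -9.4 -446.7] board [-46.2  16.9] rgb [158.  159.  151.5]
[379, 228, 12, 25, 234] [ 394.6 -270.1] [36.6 90.3] 83.8 z 69.5 mould [ -52.2 -529.4] board [-86.  -67.3] rgb [157. 158. 151.]

[272, 199, 20, 33, 350] [488.5 108.9] [ 69.4 117.6] 86.4 z 31.2 mould [   2.5 -142.7] board [-45.3 321.1] rgb [31. 31. 31.]
```

View pics/fin.png

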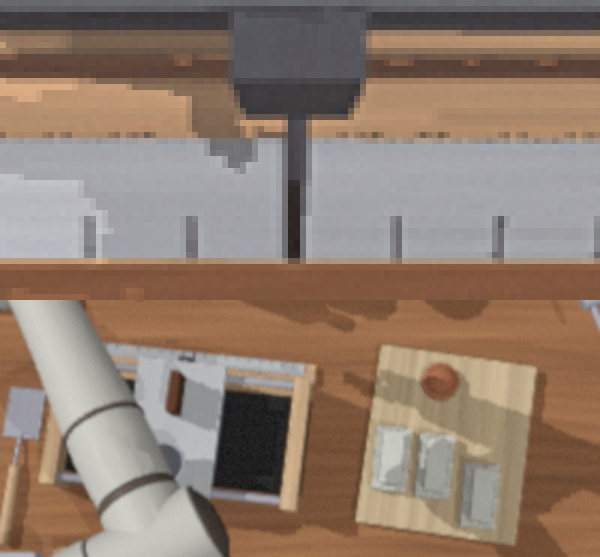

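The pointer is within about 0.6 mm of the centre mark. All three castings stand on the board (tops at 70 mm), with the rosette in place. The robot touches nothing, so I hand in.

```bash
python3 -c "
from bench import arm
print(arm.job_done())"
```

```text
the job is handed in; nothing more can be done
None
```

I handed the job in: castings 2, 3 and 4 (casting1 was absent) stand base down on the drying board, each at least 15 mm inside its edge, and the carriage is parked about 0.6 mm off its centre mark; casting2 was knocked about 4 cm after placing and I left it there, the rosette was not touched, and no verdict was returned.

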